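# Set up the flasks for their record photo

### The job

Stand every clay flask that lies on the table upright in the middle of its own cork pad on the white photo board, without wobble, and lay the aluminium straightedge flat on the table, rib up, flush along the board's long edge on the robot's side without overhanging its ends. When all of it stands still and is let go, press the shutter button fully down to take the photo. Leave the set-up standing and everything else on the table where it is.

Things in the scene. Friction and masses are not known exactly. Their poses are not given: they have to be found in the camera images.
- flask0: dark clay flask, 122 mm tall, 0.22 kg, lying; 2 or 3 of 3 present. Origin: centre of foot underside; z: foot to mouth. Foot round, 28 mm across; belly 52 mm across flats, an 8-sided prism 39 to 77 mm up, flats facing x, y and diagonals; neck 22 mm, mouth 27 mm across, both pale cream. Centre of mass about 58 mm up: it lies level on a belly flat, axis 26 mm up
- flask1: dark clay flask, 122 mm tall, 0.22 kg, lying; 2 or 3 of 3 present. Origin: centre of foot underside; z: foot to mouth. Foot round, 28 mm across; belly 52 mm across flats, an 8-sided prism 39 to 77 mm up, flats facing x, y and diagonals; neck 22 mm, mouth 27 mm across, both pale cream. Centre of mass about 58 mm up: it lies level on a belly flat, axis 26 mm up
- flask2: dark clay flask, 122 mm tall, 0.22 kg, lying; 2 or 3 of 3 present. Origin: centre of foot underside; z: foot to mouth. Foot round, 28 mm across; belly 52 mm across flats, an 8-sided prism 39 to 77 mm up, flats facing x, y and diagonals; neck 22 mm, mouth 27 mm across, both pale cream. Centre of mass about 58 mm up: it lies level on a belly flat, axis 26 mm up
- board: white photo board fixed to the table, 160 mm deep (x) by 420 mm long (y), 20 mm thick, with three round cork pads on it; origin: centre of its underside; its -x long edge faces the robot, 80 mm from the origin
- pad0 (a point): centre of the top face of a cork pad, 80 mm across and 4 mm thick, on the board (24 mm above the table). The pads stand in a row 130 mm apart, 30 mm behind the board's middle line
- pad1 (a point): centre of the top face of a cork pad, 80 mm across and 4 mm thick, on the board (24 mm above the table). The pads stand in a row 130 mm apart, 30 mm behind the board's middle line
- pad2 (a point): centre of the top face of a cork pad, 80 mm across and 4 mm thick, on the board (24 mm above the table). The pads stand in a row 130 mm apart, 30 mm behind the board's middle line
- straightedge: aluminium straightedge, 220 mm long (x) by 60 mm wide (y) by 8 mm thick, 0.35 kg, lying flat on the table; along its middle runs an upright black finger rib 120 mm long, 14 mm wide, its top 30 mm above the underside. Both long edges are alike. Origin: centre of its underside; z up
- shutter (a joint): remote shutter release: black round push button, 36 mm across, in a grey housing fixed to the table; 0 is up, 0.006 m is fully down, where it takes 5 N; it springs back
- shutter_top (a point): centre of the top face of the shutter button, 22 mm above the table when up
- jar0: white jar with a steel cap, 100 mm tall, 52 mm across, loose bystander; origin: centre of its underside
- jar1: white jar with a steel cap, 100 mm tall, 52 mm across, loose bystander; origin: centre of its underside
- tape: cream roll of tape lying flat, 100 mm across, 18 mm high, loose bystander; origin: centre of its underside
- sherd0: flat potsherd, about 80 by 50 mm, 7 mm thick, loose bystander; origin: centre of its underside
- sherd1: flat potsherd, about 65 by 40 mm, 7 mm thick, loose bystander; origin: centre of its underside
- scalpel: steel scalpel lying flat, 140 mm long, 6 mm thick, loose bystander; origin: on its underside near the middle
Things that resemble listed ones, but are neither listed nor needed, are in the scene too. What is shaped like the flask1 but purple is not meant. Of the things that look like the part that bears shutter, take the one that is farthest from the robot's base at the start.

How it is judged:
By the outcome, as a careful person would: the job done as asked, in the order asked, and still so for the second after the job is handed in, with the robot touching nothing.
Of flask0, flask1, flask2 only 2 to 3 are there at a start; the rules pass over those that are not, and their reading is None.
At some moment in a run one of straightedge may be knocked a few centimetres aside while the robot is not near it.
Once in a run the grip may slacken for a moment while it holds something.
It also fails if it takes over 210 s, if anything falls off the work surface, if the arm or the gripper's body presses on something with over 40 N, if the wrist force passes 120 N, or if a joint passes its speed limit or range.

### The arm

A 6-joint arm with a two-finger parallel gripper is mounted at the origin on the work surface. World frame = base frame: x ahead of the robot, y to its left, z up, the work surface at z = 0. Lengths are in mm, angles in rad, forces in N, time in s.
With the tool pointing down it reaches from about 275 to 750 mm from the base axis. Payload 10.2 kg.
Tool frame: the origin (TCP) lies at the very end of the fingers, on their centre line; the grasp point (between the pads) lies 19 mm behind it; z points along the fingers, y is the line along which they close (so a half turn about z gives the same grasp; the last joint's range is limited). The gripper opens to 85 mm and grips with 20 to 120 N. Pads are 22 mm wide; open, the fingers measure 114 mm over their backs; the gripper's body (76 mm by 85 mm) begins 54 mm behind the grasp point. The pads swing forward as they close: fully open they stand 13 mm farther back than shut.
Start: joints at [1.091, 0.313, 1.498, -0, 1.331, -0.223], TCP at [133.356, 507.787, 231.294] pointing down, gripper open.
Joint ranges: [-2.94, 2.94], [-0.97, 2.17], [0.19, 2.56], [-1.23, 4.37], [0.02, 3.11], [-2.88, 2.88]. Speed limits (rad/s): [2.39, 2.39, 3.01, 3.14, 3.14, 3.14].

### API

Orientations are given as a unit quaternion [w, x, y, z].
In Python, from rig import ctrl gives the robot as it stands.
- The arm moves only by the shell command python3 -m inch 'ROWS' [OPENING] [FORCE]. ROWS is text: rows parted by semicolons, each of 6 numbers parted by spaces: the shift along the tool's x, y, z in mm, then the turn, a rotation vector about the tool's x, y, z in units of 6 degrees (1.0 is 6 degrees). A call has exactly 10 rows; each row shifts and turns the commanded pose from where the row before left it, along the tool's axes as they then stand; what a row does not reach is not made up. A row lasts 1/12 s, in which the tool goes at most 41.7 mm and 7.16 degrees, less where a joint would pass 70% of its speed; a pose out of reach is approached as far as the arm can. A call with a gripper value outside its range is refused whole. OPENING is the opening, from 0 (shut) to 1 (fully open), set as the call begins (- or left out, the last holds). The fingers move at their own pace and stop on an object; FORCE is the grip in N (left out, the last holds). Time passes only in rows, so rows that do not move let the fingers close, or fill a call up. It gives the time, the measured TCP pose, the force, the opening and the grip force at its end, in the units of the state.
- ctrl.sense(): the state, without advancing time (a new reading comes with each control period).
- ctrl.capture(name): name is "scene" or "top" or "wrist"; returns a dict with "image" (480x640x3 uint8, red, green, blue), "intrinsics" (3x3 intrinsics, pixels), "D" ([k1, k2, p1, p2, k3] as OpenCV has them; the pictures are not rectified), "rvec" (rotation vector, rad) and "tvec" (3), from world to camera coordinates, as OpenCV has them. Camera axes: x right, y down, z forward; pixel columns grow to the right and rows downward; lengths in mm; the calibration is good to about 2 mm. A picture is of the moment at which its call begins. There is no depth.
- ctrl.finish_job(): hands the job in; it is judged then, once.
The state is a dict: "time_s": time; "joints": joint angles; "dq": joint speeds; "tau": joint torques, N m; "eef_pos": TCP position; "ee_rot": TCP orientation; "force": force on the tool from outside, world axes, zero at the start; "wrist_torque": the same for the moment, N m; "grip_width": opening from 0.0 (shut) to 1.0 (fully open); "grip_force": force on a finger pad.
Only numpy, scipy, OpenCV 4.12 (cv2) and the standard library are available. Lean on these libraries where they do the work, as an engineer would, in place of code of your own. Each camera call takes 0.05 s, during which the arm holds its last target. There are 200 camera calls.

## Working session

There is one attempt and no reset: what is moved stays moved. The work goes in short steps, Python scripts to look and compute and a shell command to move; the robot and the scene stay as the last step left them, time stands still between calls to the robot, and variables do not carry over. Pictures are saved under pics/ and viewed, at most 14 in all, crops included, and the job is handed in when it is done.

```bash
ls; mkdir -p pics
cat > h.py <<'E'
import numpy as np, cv2
from rig import ctrl
from scipy.spatial.transform import Rotation as R
def cap(n,f=None):
    c=ctrl.capture(n)
    if f: cv2.imwrite('pics/'+f,c['image'][:,:,::-1])
    return c
def ray(c,uv,z):
    uv=np.array(uv,float).reshape(-1,1,2)
    n=cv2.undistortPoints(uv,np.array(c['intrinsics']),np.array(c['D'])).reshape(-1,2)
    M=cv2.Rodrigues(np.array(c['rvec'],float))[0];t=np.array(c['tvec'],float).ravel()
    o=-M.T@t; d=np.c_[n,np.ones(len(n))]@M
    return o+d*((z-o[2])/d[:,2])[:,None]
def proj(c,p):
    return cv2.projectPoints(np.array(p,float).reshape(-1,1,3),np.array(c['rvec'],float),np.array(c['tvec'],float),np.array(c['intrinsics']),np.array(c['D']))[0].reshape(-1,2)
E
python3 - <<'E'
from h import *
s=ctrl.sense(); print(s)
for n in ('scene','top'):
    c=cap(n,n+'0.png'); print(n,-cv2.Rodrigues(np.array(c['rvec'],float))[0].T@np.array(c['tvec']).ravel())
E
```

```text
pics
{'time_s': 0.0, 'joints': array([ 1.09061123e+00,  3.13454832e-01,  1.49843745e+00, -1.72350841e-05,
        1.33102928e+00, -2.23404676e-01]), 'dq': array([-3.85289741e-04,  9.21129606e-04, -1.86413295e-04, -1.83110177e-03,
        2.55672220e-04,  7.05507053e-05]), 'tau': array([ 5.47138607e-04, -4.12264681e+01, -2.59743834e+01, -1.08923732e-04,
        4.18353666e-03,  4.20682591e-05]), 'eef_pos': array([133.22587233, 507.54060776, 230.73247679]), 'ee_rot': array([-2.21102121e-04,  1.28035707e-01,  9.91769336e-01, -6.26642474e-04]), 'force': array([ 0.17599204, -0.20010097,  0.05814015]), 'wrist_torque': array([ 0.00580393,  0.04636934, -0.00355992]), 'grip_force': 0.0, 'grip_width': 0.9971350403019366}
scene [1293.72359362  -85.74356223  920.60813921]
top [ 434.99674098   49.72430811 1015.86820131]
```

View pics/top0.png

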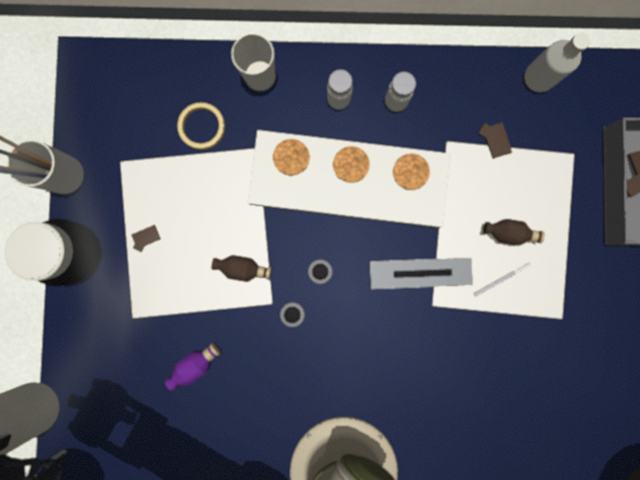

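View pics/scene0.png

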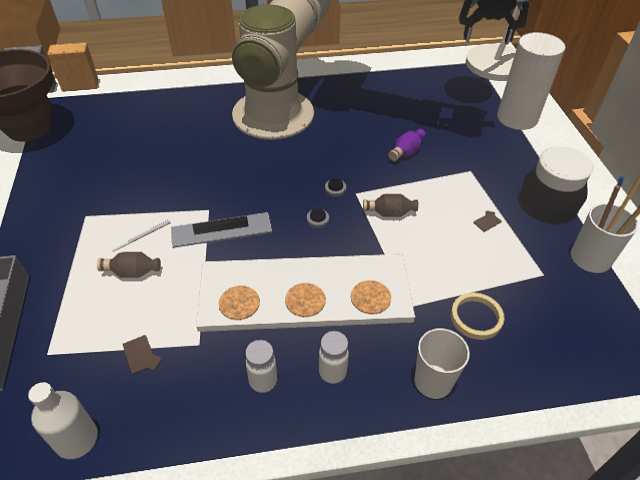

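The top view shows two dark flasks, at about (240,268) and (512,232), both with mouths to the right. The straightedge is at (421,273). The pads are at (291,157), (351,164) and (411,171). The far shutter button is at (320,271) and the nearer decoy at (292,315). The scene view agrees.

```bash
cat > m.py <<'E'
from h import *
def blob(mask,near,rad=60):
    n,l,st,ce=cv2.connectedComponentsWithStats(mask.astype(np.uint8))
    best=max((i for i in range(1,n) if np.hypot(*(ce[i]-near))<rad),key=lambda i:st[i,4])
    return l==best
def flask(c,near):
    im=c['image'].astype(int)
    m=(im.max(2)<100)&(im[:,:,0]>=im[:,:,2]+3)
    m=blob(m,near,30); ys,xs=np.nonzero(m)
    P=ray(c,np.c_[xs,ys],26)[:,:2]; mu=P.mean(0)
    a=np.linalg.svd(P-mu,full_matrices=False)[2][0]
    t=(P-mu)@a; return mu,a,t.min(),t.max(),m.sum()
E
python3 - <<'E'
from m import *
c=cap('top'); im=c['image'].astype(int)
for p in ((240,268),(512,232)):print('flask',p,flask(c,p), im[p[1],p[0]])
hsv=cv2.cvtColor(c['image'],cv2.COLOR_RGB2HSV)
for p in ((291,157),(351,164),(411,171)):
    m=blob((hsv[...,1]>90)&(hsv[...,0]<25)&(hsv[...,2]>100),p,12);ys,xs=np.nonzero(m);print('pad',m.sum(),ray(c,[xs.mean(),ys.mean()],24))
# board top
for nm,p,th in (('board',(300,195),None),):
    pass
print('board corners px->', ray(c,[(257,131),(248.5,203),(444.5,226),(449,152)],20))
print('im',im[273,380],im[250,421],im[195,300],im[271,320],im[225,480])
d=(im.max(2)-im.min(2)<45)&(im.max(2)>90)&(im.max(2)<215)
m=blob(d,(421,273),15);ys,xs=np.nonzero(m);r=cv2.minAreaRect(np.c_[xs,ys].astype(np.float32));print('se',r,m.sum());print(ray(c,cv2.boxPoints(r),8))
rb=(im.max(2)<50)&(abs(im[:,:,2]-im[:,:,0])<15); m=blob(rb,(421,273),10);ys,xs=np.nonzero(m);r=cv2.minAreaRect(np.c_[xs,ys].astype(np.float32));print('rib',r);print(ray(c,cv2.boxPoints(r),30),ray(c,r[0],30))
for p in((320,271),(292,315)):
    m=blob(rb,p,8);ys,xs=np.nonzero(m);print('btn',m.sum(),ray(c,[xs.mean(),ys.mean()],22))
v=np.vstack([im[200:260:1,300],]);print(im[195:225:2,300].tolist())
E
```

```text
flask (240, 268) (array([425.27445784, 233.05352125]), array([-0.15024186, -0.98864927]), np.float64(-51.98258774663209), np.float64(42.90236573819122), np.int64(790)) [81 66 53]
flask (512, 232) (array([ 512.16415365, -341.90176129]), array([-0.10046857, -0.99494023]), np.float64(-56.29048106509886), np.float64(48.87774236445462), np.int64(906)) [77 62 51]
pad 1005 [[664.92423836 124.66932274  24.        ]]
pad 997 [[651.61256698  -4.33015651  24.        ]]
pad 1006 [[ 638.44785479 -133.72742286   24.        ]]
board corners px-> [[ 720.32410777  199.05660254   20.        ]
 [ 563.59901255  213.03891936   20.        ]
 [ 522.35748049 -207.52569832   20.        ]
 [ 682.81204781 -216.37180494   20.        ]]
im [169 170 172] [47 56 84] [239 238 228] [44 43 46] [236 233 225]Traceback (most recent call last):
  File "<stdin>", line 13, in <module>
  File "m.py", line 4, in blob
    best=max((i for i in range(1,n) if np.hypot(*(ce[i]-near))<rad),key=lambda i:st[i,4])
ValueError: max() iterable argument is empty
```

```bash
cat >> h.py <<'E'
def pose():
    s=ctrl.sense(); q=s['ee_rot']; return np.array(s['eef_pos']),R.from_quat([q[1],q[2],q[3],q[0]])
def down(az):  # tool down, tool x at azimuth az
    return R.from_matrix(np.c_[[np.cos(az),np.sin(az),0],[np.sin(az),-np.cos(az),0],[0,0,-1]])
def need(p,Rt):
    p0,R0=pose(); d=R0.inv().apply(np.array(p)-p0); rv=(R0.inv()*Rt).as_rotvec(degrees=True)/6
    print('shift(tool now)',d.round(1),'|after turn',Rt.inv().apply(np.array(p)-p0).round(1),'turn',rv.round(2))
E
python3 -m inch '-35 -20 0 0 0 0;-35 -20 0 0 0 0;-35 -20 0 0 0 0;-35 -20 0 0 0 0;-35 -20 0 0 0 0;-35 -20 0 0 0 0;-35 -20 0 0 0 0;-35 -20 0 0 0 0;-35 -20 0 0 0 0;-35 -17 0 0 0 0' 1 40
python3 -m inch '0 0 0 0 0 1.1;0 0 0 0 0 1.1;0 0 0 0 0 1.1;0 0 0 0 0 1.1;0 0 0 0 0 1.1;0 0 0 0 0 1.1;0 0 0 0 0 1.1;0 0 0 0 0 1.1;0 0 0 0 0 1.1;0 0 0 0 0 1.1'
python3 -m inch '0 0 0 0 0 1;0 0 0 0 0 1;0 0 0 0 0 1;0 0 0 0 0 0;0 0 0 0 0 0;0 0 0 0 0 0;0 0 0 0 0 0;0 0 0 0 0 0;0 0 0 0 0 0;0 0 0 0 0 0'
python3 - <<'E'
from m import *
print(ctrl.sense()['joints'].round(2))
need([424.4,227,231],down(1.42))
c=cap('wrist','w1.png')
print(proj(c,[[433,284.4,26],[424.4,227,26],[415,165,26]]))
E
```

```text
time_s: 0.98
eef_pos: [422.8, 226.4, 231.3]
ee_rot: [-0.0, 0.128, 0.992, -0.0]
force: [-1.2, 1.2, -0.4]
grip_width: 1.004
grip_force: 0.0
time_s: 1.82
eef_pos: [421.7, 228.3, 231.1]
ee_rot: [-0.0, 0.65, 0.76, -0.0]
force: [-0.3, -0.2, 0.6]
grip_width: 1.001
grip_force: 0.0
time_s: 2.65
eef_pos: [421.8, 228.4, 231.3]
ee_rot: [-0.0, 0.759, 0.652, -0.0]
force: [-0.2, -0.0, -0.0]
grip_width: 1.002
grip_force: 0.0
[0.25 0.21 1.63 0.   1.3  0.4 ]
shift(tool now) [-1.   2.7  0.3] |after turn [-1.   2.7  0.3] turn [-0.   -0.   -0.01]
[[317.48297387 142.80345827]
 [317.54901846 207.23088273]
 [317.50059401 269.86125304]]
```

View pics/w1.png

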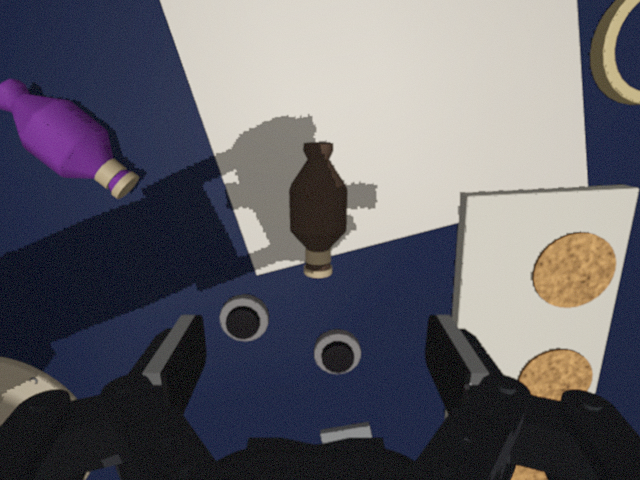

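The wrist view shows the flask aligned vertically, with its foot at (318,143), belly centre at about (318,207) and mouth at (318,277). That agrees with my estimate.

```bash
python3 -m inch '0 0 0 0 1 0;0 0 0 0 1 0;0 0 0 0 1 0;0 0 0 0 1 0;0 0 0 0 1 0;0 0 0 0 0 0;0 0 0 0 0 0;0 0 0 0 0 0;0 0 0 0 0 0;0 0 0 0 0 0'
cat >> h.py <<'E'
def pick(g,az,b=30,off=21,back=0):
    Rt=down(az)*R.from_euler('y',b,degrees=True); tz=Rt.apply([0,0,1]); return np.array(g)+(off-back)*tz,Rt
E
python3 - <<'E'
from h import *
print(ctrl.sense()['joints'].round(2))
need(*pick([424.4,227,26],1.42,back=100));need(*pick([424.4,227,26],1.42))
E
```

```text
time_s: 3.53
eef_pos: [421.8, 229.0, 231.5]
ee_rot: [-0.168, 0.732, 0.63, 0.196]
force: [0.3, 0.8, -1.0]
grip_width: 0.996
grip_force: 0.0
[-0.03  0.1   1.85  0.57  1.18 -0.1 ]
shift(tool now) [-104.     2.8   98.3] |after turn [-104.1    2.9   98.2] turn [0.   0.01 0.01]
shift(tool now) [-103.9    2.7  198.3] |after turn [-104.1    2.9  198.2] turn [0.   0.01 0.01]
```

```bash
python3 -m inch '-20 0.6 18 0 0 0;-21 0.6 20 0 0 0;-21 0.6 20 0 0 0;-21 0.5 20 0 0 0;-21 0.5 20 0 0 0;0 0 0 0 0 0;0 0 20 0 0 0;0 0 20 0 0 0;0 0 20 0 0 0;0 0 10 0 0 0'
python3 - <<'E'
from h import *
need(*pick([424.4,227,26],1.42))
c=cap('wrist','w2.png')
E
```

```text
time_s: 4.37
eef_pos: [423.8, 223.4, 33.7]
ee_rot: [-0.169, 0.732, 0.63, 0.196]
force: [-0.0, -0.5, -0.4]
grip_width: 1.0
grip_force: 0.0
shift(tool now) [-0.7  0.1 29.5] |after turn [-0.7  0.1 29.5] turn [-0. -0.  0.]
```

View pics/w2.png

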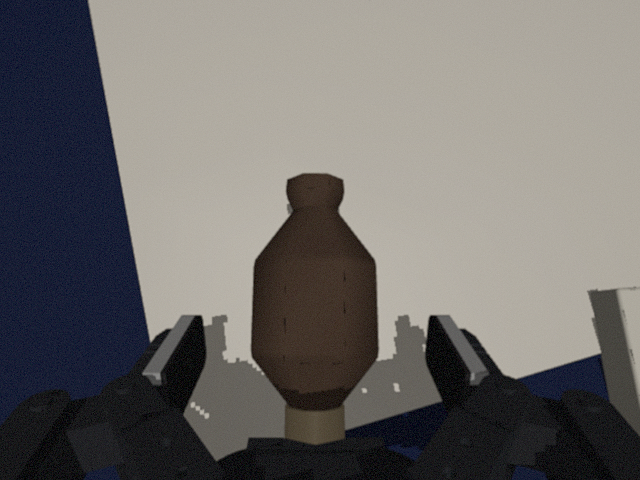

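The flask is centred between the fingers (belly x 252–378). I'll descend, grip and lift.

```bash
python3 -m inch '-0.7 0 10 0 0 0;0 0 10 0 0 0;0 0 9.5 0 0 0;0 0 0 0 0 0;0 0 0 0 0 0;0 0 0 0 0 0;0 0 0 0 0 0;0 0 0 0 0 0;0 0 0 0 0 0;0 0 0 0 0 0'
python3 -m inch '0 0 0 0 0 0;0 0 0 0 0 0;0 0 0 0 0 0;0 0 0 0 0 0;0 0 0 0 0 0;0 0 0 0 0 0;0 0 0 0 0 0;0 0 0 0 0 0;0 0 0 0 0 0;0 0 0 0 0 0' 0.3 60
python3 - <<'E'
from h import *
p,Rt=pose(); print(p, 'grip pt',p-21*Rt.apply([0,0,1]))
E
```

```text
time_s: 5.25
eef_pos: [426.0, 235.8, 8.1]
ee_rot: [-0.168, 0.733, 0.629, 0.197]
force: [0.1, -0.7, -0.6]
grip_width: 0.998
grip_force: 0.0
time_s: 6.08
eef_pos: [425.9, 235.9, 8.1]
ee_rot: [-0.169, 0.733, 0.629, 0.197]
force: [-1.8, -2.7, 5.2]
grip_width: 0.599
grip_force: 63.0
[425.93156834 235.88161274   8.12771717] grip pt [424.33586144 225.50013142  26.31228659]
```

```bash
cat >> h.py <<'E'
def place(pad,head,foot_t,up=0,b=30):
    h=np.array([np.cos(head),np.sin(head),0]);u=np.array([0,0,1.]);s,c=np.sin(np.radians(b)),np.cos(np.radians(b))
    z=c*h-s*u; x=-s*h-c*u; Rt=R.from_matrix(np.c_[x,np.cross(z,x),z])
    return np.array(pad)+[0,0,up]-Rt.apply(foot_t),Rt
E
python3 - <<'E'
from h import *
p,R0=pose(); a=np.array([-.150,-.9887,0]); f=R0.inv().apply(np.array([424.4,227,26])-58*a-p); print('foot_t',f.round(1).tolist())
np.save('fA.npy',f)
need(*place([664.9,124.7,24],0,f,up=100))
E
python3 -m inch '10 0 -17.3 0 0 0;20 0 -34.6 0 0 0;20 0 -34.6 0 0 0;20 0 -34.6 0 0 0;20 0 -34.6 0 0 0;10 0 -17.3 0 0 0;0 0 0 0 0 0;0 0 0 0 0 0;0 0 0 0 0 0;0 0 0 0 0 0'
python3 - <<'E'
from h import *
f=np.load('fA.npy')
need([560,170,230],pose()[1])
P,Rt=place([664.9,124.7,24],0,f,up=100);need(P,Rt);print(P)
E
```

```text
foot_t [51.4, -0.2, 9.0]
shift(tool now) [  21.1  270.7 -178.1] |after turn [-271.2 -110.9  140. ] turn [ -4.61 -10.82 -17.22]
time_s: 6.92
eef_pos: [425.1, 236.0, 205.8]
ee_rot: [-0.17, 0.733, 0.629, 0.195]
force: [-0.3, 0.2, -3.1]
grip_width: 0.602
grip_force: 64.2
shift(tool now) [-26.4 143.3 -43.8] |after turn [-26.4 143.3 -43.8] turn [0. 0. 0.]
shift(tool now) [-77.1 271.7  -7.8] |after turn [-100.4 -111.   239.6] turn [ -4.65 -10.85 -17.22]
[682.7631996  124.94633313 172.99297358]
```

```bash
python3 -m inch '-5 29 -9 0 0 0;-5 29 -9 0 0 0;-5 29 -9 0 0 0;-5 29 -9 0 0 0;-6 27 -8 0 0 0;0 0 0 -0.2 -0.5 -0.8;0 0 0 -0.2 -0.5 -0.8;0 0 0 -0.2 -0.5 -0.8;0 0 0 -0.2 -0.5 -0.8;0 0 0 -0.2 -0.5 -0.8'
python3 -m inch '0 0 0 -0.2 -0.5 -0.8;0 0 0 -0.2 -0.5 -0.8;0 0 0 -0.2 -0.5 -0.8;0 0 0 -0.2 -0.5 -0.8;0 0 0 -0.2 -0.5 -0.8;0 0 0 -0.2 -0.5 -0.8;0 0 0 -0.2 -0.5 -0.8;0 0 0 -0.2 -0.5 -0.8;0 0 0 -0.2 -0.5 -0.8;0 0 0 -0.2 -0.5 -0.8'
python3 - <<'E'
from h import *
print(ctrl.sense()['joints'].round(2))
need(*place([664.9,124.7,24],0,np.load('fA.npy'),up=100))
E
```

```text
time_s: 7.75
eef_pos: [560.2, 170.3, 230.9]
ee_rot: [-0.003, 0.612, 0.774, 0.161]
force: [-0.8, -0.7, -3.1]
grip_width: 0.6
grip_force: 64.4
time_s: 8.58
eef_pos: [559.7, 170.7, 230.6]
ee_rot: [0.317, 0.266, 0.908, 0.066]
force: [-0.6, -0.8, -2.3]
grip_width: 0.6
grip_force: 64.5
[ 0.16  0.19  1.81 -0.3   0.52 -0.63]
shift(tool now) [-73.7  -1.3 123. ] |after turn [-11.6 -45.7 135.4] turn [-1.47 -3.48 -5.12]
```

```bash
python3 -m inch '0 0 0 -0.25 -0.58 -0.85;0 0 0 -0.25 -0.58 -0.85;0 0 0 -0.25 -0.58 -0.85;0 0 0 -0.25 -0.58 -0.85;0 0 0 -0.25 -0.58 -0.85;0 0 0 -0.22 -0.58 -0.87;-3 -11 33 0 0 0;-3 -11 34 0 0 0;-3 -12 34 0 0 0;-3 -12 34 0 0 0'
python3 - <<'E'
from h import *
print(ctrl.sense()['joints'].round(2))
need(*place([664.9,124.7,24],0,np.load('fA.npy'),up=100))
c=cap('scene','s2.png')
E
```

```text
time_s: 9.42
eef_pos: [682.3, 112.5, 189.4]
ee_rot: [0.453, 0.049, 0.89, 0.012]
force: [0.3, 1.0, -1.9]
grip_width: 0.599
grip_force: 64.6
[ 0.    0.41  1.78 -1.23  0.03 -0.24]
shift(tool now) [14.2 11.3  9.8] |after turn [14.  12.4  8.6] turn [-0.28 -1.02 -0.93]
```

View pics/s2.png

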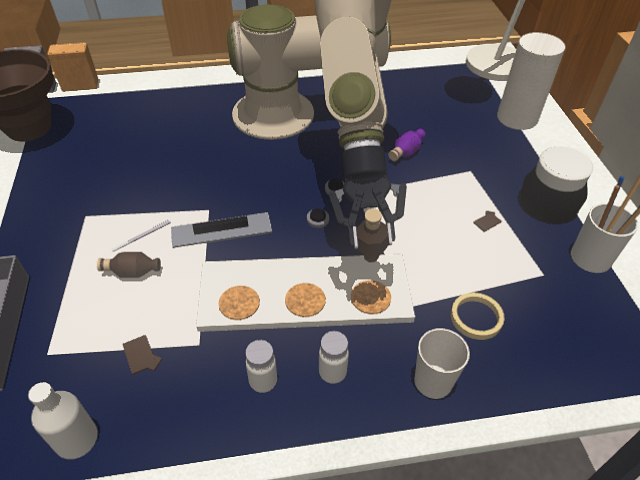

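The scene view shows the flask upright over pad0, but wrist joints 4 and 5 are at their limits because the tool lines up with the forearm. I'll approach with a heading about 45° to the left instead.

```bash
cat > n.py <<'E'
from h import *
import sys
def O(head,b): return place([0,0,0],head,np.zeros(3),b=b)[1]
E
python3 - <<'E'
from n import *
p,R0=pose(); P=[620,90,230]
R1=O(.05,55);R2=O(.8,55);R3=O(.8,30)
need(P,R1)
print((R1.inv()*R2).as_rotvec(degrees=True)/6,(R2.inv()*R3).as_rotvec(degrees=True)/6)
E
```

```text
shift(tool now) [  0.3 -21.5 -78.5] |after turn [ 28.2 -16.  -74.6] turn [-0.44  3.12 -1.33]
[-4.10793863e+00 -1.07696672e-15 -5.86674436e+00] [-5.34321004e-16 -4.16666667e+00  2.67160502e-16]
```

```bash
python3 -m inch '0 -5 -20 0 0 0;0 -5 -20 0 0 0;0 -5 -20 0 0 0;0 -5 -19 0 0 0;0 0 0 -0.1 0.8 -0.3;0 0 0 -0.1 0.8 -0.3;0 0 0 -0.1 0.8 -0.3;0 0 0 -0.1 0.8 -0.3;0 0 0 0 0 0;0 0 0 0 0 0'
python3 - <<'E'
from n import *
print(ctrl.sense()['joints'].round(2))
R1=O(.8,55); need([620,90,230],R1)
E
```

```text
time_s: 10.3
eef_pos: [653.7, 97.5, 210.5]
ee_rot: [0.348, 0.011, 0.938, -0.002]
force: [-0.2, -0.6, -3.6]
grip_width: 0.602
grip_force: 65.1
[-0.03  0.34  1.69  0.02  0.4  -1.6 ]
shift(tool now) [ 12.7  -8.2 -36.7] |after turn [ 12.4  18.9 -32.5] turn [-4.8   0.91 -6.22]
```

Wrist recovered (j4≈0, j5≈0.4). Next I'll turn the heading left.

```bash
python3 -m inch '1 -1 -4 -0.5 0.09 -0.62;1 -1 -4 -0.5 0.09 -0.62;1 -1 -4 -0.5 0.09 -0.62;1 -1 -4 -0.5 0.09 -0.62;1 -1 -4 -0.5 0.09 -0.62;1 -1 -4 -0.5 0.09 -0.62;1 -1 -4 -0.5 0.09 -0.62;1 -1 -4 -0.5 0.09 -0.62;1 -1 -4 -0.4 0.09 -0.62;1 -1 -4 -0.4 0.09 -0.62'
python3 - <<'E'
from n import *
print(ctrl.sense()['joints'].round(2))
need(*place([664.9,124.7,24],0.8,np.load('fA.npy'),up=100))
E
```

```text
time_s: 11.13
eef_pos: [628.1, 80.1, 234.9]
ee_rot: [0.278, -0.352, 0.887, 0.111]
force: [0.3, -0.1, -2.8]
grip_width: 0.602
grip_force: 65.1
[-0.26  0.34  1.57  0.63  0.98 -2.88]
shift(tool now) [-26.3   8.2  93.7] |after turn [15.9  4.9 96.3] turn [-0.3  -4.19 -0.3 ]
```

```bash
cat > kin.py <<'E'
from n import *
from scipy.optimize import least_squares
D=[([1.09061,.313455,1.498437,0,1.331,-.2234],[133.226,507.54,230.73]),([.25,.21,1.63,0,1.3,.4],[421.8,228.4,231.3]),([-.03,.1,1.85,.57,1.18,-.1],[421.8,229,231.5]),
([.16,.19,1.81,-.3,.52,-.63],[559.7,170.7,230.6]),([0,.41,1.78,-1.23,.03,-.24],[682.3,112.5,189.4]),([-.03,.34,1.69,.02,.4,-1.6],[653.7,97.5,210.5]),([-.26,.34,1.57,.63,.98,-2.88],[628.1,80.1,234.9])]
def rot(q): return R.from_euler('ZYZYZ',[q[0],q[1]+q[2],q[3],q[4],q[5]-np.pi/2]) if 0 else R.from_euler('Z',q[0])*R.from_euler('Y',q[1]+q[2])*R.from_euler('Z',q[3])*R.from_euler('Y',q[4])*R.from_euler('Z',q[5]+C)
C=-np.pi/2
def fk(q,k):
    h,L2,L3,d6,lat,a1,e=k
    f=q[1]+q[2]
    w=R.from_euler('Z',q[0]).apply([a1+L2*np.sin(q[1])+L3*np.sin(f)+e*np.cos(f),lat,h+L2*np.cos(q[1])+L3*np.cos(f)-e*np.sin(f)])
    return w+d6*rot(q).apply([0,0,1]),rot(q)
K=least_squares(lambda k:np.concatenate([fk(np.array(q),k)[0]-p for q,p in D]+[[(k[5])*.01,k[6]*.01]]),[150,400,400,200,117,0,0]).x
lo=np.array([-2.94,-.97,.19,-1.23,.02,-2.88]);hi=np.array([2.94,2.17,2.56,4.37,3.11,2.88])
def ik(p,Rt,q0):
    o=least_squares(lambda q:np.r_[(fk(q,K)[0]-p)/100,(Rt.inv()*rot(q)).as_rotvec()],q0,bounds=(lo+.03,hi-.03)); return o.x,np.abs(o.fun).max()
E
python3 - <<'E'
from kin import *
print(K.round(1)); print([np.abs(fk(np.array(q),K)[0]-p).max().round(1) for q,p in D])
for s in (0,np.pi):
    pass
s=ctrl.sense();p,R0=pose();print((rot(s['joints']).inv()*R0).as_rotvec(),fk(s['joints'],K)[0]-p)
E
```

```text
[186.1 442.6 391.  250.9 116.7   4.5  33.9]
[np.float64(0.7), np.float64(0.3), np.float64(2.0), np.float64(2.3), np.float64(2.9), np.float64(1.5), np.float64(1.2)]
[ 4.35983562e-16 -3.48786850e-16  3.14159265e+00] [-0.4008396  -1.72926537 -1.08359687]
```

```bash
sed -i 's/^C=.*/C=np.pi\/2/' kin.py
python3 - <<'E'
from kin import *
rng=np.random.default_rng(0)
def best(p,Rt):
    b=None
    for j in range(6):
        q0=np.array([0,.4,1.7,[-.8,0,1.5,3,2,4][j],.6,[-1,-1,2.5,1.5,-2,0][j]])
        q,e=ik(p,Rt,q0)
        if e<.01:
            m=np.minimum(q-lo,hi-q)[[3,4,5]].min()
            if b is None or m>b[0]: b=(m,q)
    return b
Z=R.from_euler('z',180,degrees=True)
for name,pad in (('pad0',[664.9,124.7,24]),('pad2',[638.4,-133.7,24])):
  for b in (15,30,):
    for fl in (0,1):
      out=[]
      for h in np.arange(-1.2,1.3,.3):
        c,s=np.cos(np.radians(b)),np.sin(np.radians(b)); f=-21*np.array([0,0,1])+58*np.array([c,0,s])
        P,Rt=place(pad,h,f,b=b)
        if fl: Rt=Rt*Z
        r=best(P,Rt)
        if r and r[0]>.12: out.append((round(h,1),r[1].round(2).tolist()))
      print(name,b,fl,*out,sep='\n   ')
for nm,g,az in (('A',[424.4,227,26],1.42),('B',[512,-343.6,26],1.47)):
  for b in (0,15,30):
    P,Rt=pick(g,az,b=b)
    for fl in (0,1):
      r=best(P,Rt*Z if fl else Rt); print(nm,b,fl,r and r[1].round(2))
E
```

```text
pad0
   15
   0
   (np.float64(-0.6), [0.26, 0.84, 1.69, 4.25, 0.96, 1.01])
   (np.float64(-0.3), [0.16, 0.78, 1.85, 3.74, 0.87, 1.29])
   (np.float64(0.0), [0.02, 0.75, 1.94, 3.16, 0.86, 1.56])
   (np.float64(0.3), [-0.13, 0.75, 1.95, 2.61, 0.92, 1.79])
   (np.float64(0.6), [-0.25, 0.77, 1.88, 2.12, 1.01, 2.0])
   (np.float64(0.9), [-0.32, 0.82, 1.74, 1.72, 1.16, 2.17])
   (np.float64(1.2), [-0.34, 0.9, 1.54, 1.42, 1.35, 2.3])
pad0
   15
   1
   (np.float64(-0.6), [0.26, 0.84, 1.69, 4.25, 0.96, -2.13])
   (np.float64(-0.3), [0.16, 0.78, 1.85, 3.74, 0.87, -1.86])
   (np.float64(0.0), [0.02, 0.75, 1.94, 3.16, 0.86, -1.58])
   (np.float64(0.3), [-0.13, 0.75, 1.95, 2.61, 0.92, -1.35])
   (np.float64(0.6), [-0.25, 0.77, 1.88, 2.12, 1.01, -1.14])
   (np.float64(0.9), [-0.32, 0.82, 1.74, 1.72, 1.16, -0.97])
   (np.float64(1.2), [-0.34, 0.9, 1.54, 1.42, 1.35, -0.85])
pad0
   30
   0
   (np.float64(-0.3), [0.14, 0.69, 1.8, 3.99, 0.51, 1.02])
   (np.float64(0.0), [0.02, 0.65, 1.88, 3.18, 0.44, 1.55])
   (np.float64(0.3), [-0.11, 0.65, 1.89, 2.4, 0.53, 2.03])
   (np.float64(0.6), [-0.21, 0.68,
[... 2191 characters left out ...]
1.75, 0.8, -0.86])
   (np.float64(0.6), [-0.7, 0.72, 1.73, 1.4, 1.01, -0.75])
   (np.float64(0.9), [-0.71, 0.8, 1.54, 1.15, 1.24, -0.71])
   (np.float64(1.2), [-0.69, 0.9, 1.33, 0.97, 1.48, -0.72])
A 0 0 [ 0.25  0.53  1.87 -0.    0.74  0.4 ]
A 0 1 [ 0.25  0.53  1.87 -0.    0.74 -2.74]
A 15 0 [ 0.12  0.5   1.97  0.43  0.65 -0.07]
A 15 1 None
A 30 0 [-0.01  0.51  2.05  0.88  0.7  -0.58]
A 30 1 [-0.01  0.51  2.05  0.88  0.7   2.56]
B 0 0 [-0.78  0.75  1.44  0.    0.95 -0.68]
B 0 1 [-0.78  0.75  1.44  0.    0.95  2.46]
B 15 0 [-0.85  0.82  1.33  0.21  1.18 -0.85]
B 15 1 [-0.85  0.82  1.33  0.21  1.18  2.29]
B 30 0 [-0.91  0.91  1.22  0.35  1.43 -0.94]
B 30 1 [-0.91  0.91  1.22  0.35  1.43  2.2 ]
```

I now have a validated kinematic model. Joint 6 has to unwind the other way, about +5.2 rad of pure roll about tool z. The flask is clear of everything up here.

```bash
for i in 1 ; do :; done
python3 -m inch '0 0 0 0 0 1.15;0 0 0 0 0 1.15;0 0 0 0 0 1.15;0 0 0 0 0 1.15;0 0 0 0 0 1.15;0 0 0 0 0 1.15;0 0 0 0 0 1.15;0 0 0 0 0 1.15;0 0 0 0 0 1.15;0 0 0 0 0 1.15'
python3 -m inch '0 0 0 0 0 1.15;0 0 0 0 0 1.15;0 0 0 0 0 1.15;0 0 0 0 0 1.15;0 0 0 0 0 1.15;0 0 0 0 0 1.15;0 0 0 0 0 1.15;0 0 0 0 0 1.15;0 0 0 0 0 1.15;0 0 0 0 0 1.15'
python3 -m inch '0 0 0 0 0 1.15;0 0 0 0 0 1.15;0 0 0 0 0 1.15;0 0 0 0 0 1.15;0 0 0 0 0 1.15;0 0 0 0 0 1.15;0 0 0 0 0 1.15;0 0 0 0 0 1.15;0 0 0 0 0 1.15;0 0 0 0 0 1.15'
python3 -m inch '0 0 0 0 0 1.15;0 0 0 0 0 1.15;0 0 0 0 0 1.15;0 0 0 0 0 1.15;0 0 0 0 0 1.15;0 0 0 0 0 1.15;0 0 0 0 0 1.15;0 0 0 0 0 1.15;0 0 0 0 0 1.15;0 0 0 0 0 1.15'
python3 - <<'E'
from n import *
print(ctrl.sense()['joints'].round(2))
need(*place([664.9,124.7,24],0.8,np.load('fA.npy'),up=100))
E
```

```text
time_s: 11.97
eef_pos: [628.6, 80.8, 235.2]
ee_rot: [0.166, 0.216, 0.929, 0.249]
force: [-0.0, 0.5, -2.6]
grip_width: 0.601
grip_force: 65.0
time_s: 12.8
eef_pos: [628.5, 80.8, 235.2]
ee_rot: [-0.004, 0.705, 0.643, 0.3]
force: [0.0, 0.5, -2.8]
grip_width: 0.6
grip_force: 65.0
time_s: 13.63
eef_pos: [628.6, 80.8, 235.2]
ee_rot: [-0.173, 0.945, 0.131, 0.245]
force: [0.7, 1.4, -2.6]
grip_width: 0.6
grip_force: 65.0
time_s: 14.47
eef_pos: [628.5, 80.8, 235.2]
ee_rot: [-0.281, 0.853, -0.427, 0.104]
force: [0.1, -0.1, -2.2]
grip_width: 0.597
grip_force: 65.1
[-0.26  0.34  1.57  0.63  0.98  1.95]
shift(tool now) [-11.  -24.3  93.6] |after turn [16.6  4.8 95.8] turn [ 2.77 -3.63 13.39]
```

```bash
python3 -m inch '0 0 0 0.2 -0.26 0.96;0 0 0 0.2 -0.26 0.96;0 0 0 0.2 -0.26 0.96;0 0 0 0.2 -0.26 0.96;0 0 0 0.2 -0.26 0.96;0 0 0 0.2 -0.26 0.96;0 0 0 0.2 -0.26 0.96;0 0 0 0.2 -0.26 0.96;0 0 0 0.2 -0.26 0.96;0 0 0 0.2 -0.26 0.96'
python3 - <<'E'
from n import *
print(ctrl.sense()['joints'].round(2))
need(*place([664.9,124.7,24],0.8,np.load('fA.npy'),up=60))
E
```

```text
time_s: 15.3
eef_pos: [628.5, 80.7, 234.9]
ee_rot: [0.432, -0.516, 0.731, 0.115]
force: [-0.0, -0.2, -2.4]
grip_width: 0.6
grip_force: 65.1
[-0.38  0.37  1.7   1.08  1.05  2.53]
shift(tool now) [ 34.6  12.  121.1] |after turn [ 50.9   4.8 115.7] turn [ 0.79 -1.03  3.78]
```

```bash
python3 -m inch '0 0 0 0.2 -0.26 0.95;0 0 0 0.2 -0.26 0.95;0 0 0 0.2 -0.26 0.95;0 0 0 0.2 -0.26 0.93;0 0 23 0 0 0;0 2.4 23 0 0 0;0 2.4 23 0 0 0;0 0 23 0 0 0;0 0 23 0 0 0;0 0 0 0 0 0'
python3 - <<'E'
from n import *
print(ctrl.sense()['joints'].round(2))
need(*place([664.9,124.7,24],0.8,np.load('fA.npy'),up=60))
need(*place([664.9,124.7,24],0.8,np.load('fA.npy'),up=0))
c=cap('wrist','w3.png');c=cap('scene','s3.png')
cv2.imwrite('pics/s3c.png',cv2.resize(c['image'][120:340,200:460,::-1],None,fx=2.5,fy=2.5))
E
```

```text
time_s: 16.13
eef_pos: [694.3, 158.4, 175.2]
ee_rot: [0.459, -0.34, 0.797, 0.195]
force: [-0.5, -0.4, -3.3]
grip_width: 0.6
grip_force: 65.0
[-0.22  0.56  1.65  1.39  0.85  2.72]
shift(tool now) [50.  -1.9 -2. ] |after turn [50.  -2.2 -2.1] turn [ 0.04 -0.02  0.04]
shift(tool now) [101.9  -1.9  28.2] |after turn [101.9  -2.2  27.9] turn [ 0.04 -0.02  0.04]
```

View pics/s3c.png

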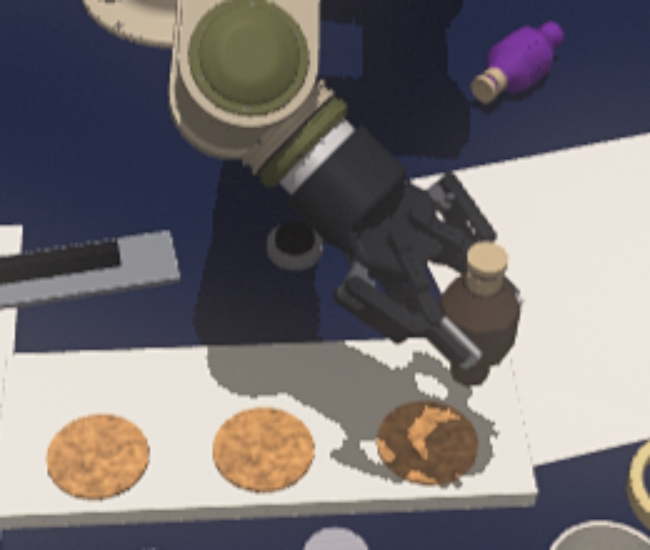

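The crop shows the flask upright above pad0. I'll lower it to 12 mm above the pad and check its position there.

```bash
python3 -m inch '10 -0.4 2 0 0 0;10 -0.4 2 0.04 0 0.04;10 -0.4 2 0 0 0;10 -0.4 2 0 0 0;10 -0.4 3 0 0 0;10 0 3 0 0 0;10 0 3 0 0 0;10 0 3 0 0 0;11 0 2 0 0 0;0 0 0 0 0 0'
python3 - <<'E'
from m import *
need(*place([664.9,124.7,24],0.8,np.load('fA.npy'),up=12))
need(*place([664.9,124.7,24],0.8,np.load('fA.npy'),up=0))
p,R0=pose(); f=p+R0.apply(np.load('fA.npy')); print('foot',f)
for n in('top','scene'):
    c=cap(n,n+'4.png'); u=proj(c,[f,f+[0,0,122]]); print(n,u.round(1))
    # mouth: cream pixels near expected mouth
    x,y=u[1].astype(int); im=cv2.resize(c['image'][max(0,y-20):y+60,x-40:x+40,::-1],None,fx=5,fy=5); cv2.imwrite('pics/%s4c.png'%n,im); print('crop origin',x-40,max(0,y-20))
a=cv2.imread('pics/top4c.png');b=cv2.imread('pics/scene4c.png');cv2.imwrite('pics/p4.png',np.hstack([a[:400,:400],b[:400,:400]]))
E
```

```text
time_s: 17.07
eef_pos: [677.5, 134.7, 88.3]
ee_rot: [0.461, -0.337, 0.797, 0.194]
force: [-0.8, -0.2, -3.1]
grip_width: 0.598
grip_force: 65.0
shift(tool now) [1.9 2.3 3.3] |after turn [1.9 2.3 3.3] turn [-0.02  0.01  0.01]
shift(tool now) [12.3  2.3  9.3] |after turn [12.3  2.3  9.3] turn [-0.02  0.01  0.01]
foot [665.3143635  121.68456124  39.30057263]
top [[291.6 154.8]
 [287.1 139.4]]
crop origin 247 119
scene [[368.9 291.9]
 [374.  251.2]]
crop origin 333 231
```

View pics/p4.png

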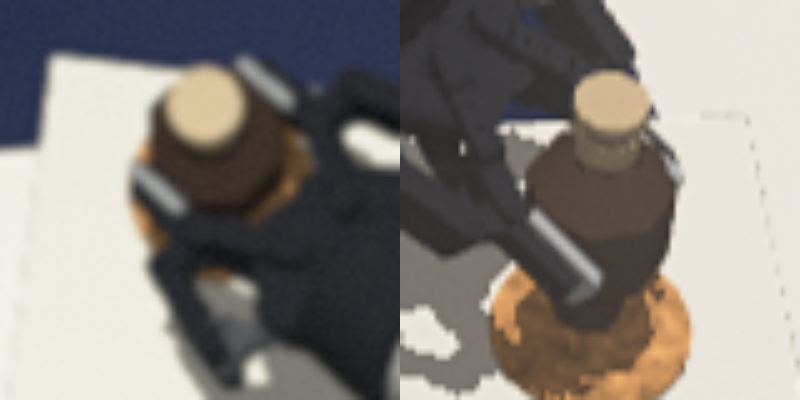

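The flask is over the pad within about 2 mm: mouth at (288,140) in top against (287,139) predicted, and (375,251) in scene against (374,251). I'll lower it onto the pad.

```bash
python3 -m inch '2 1 2 0 0 0;2 0.5 2 0 0 0;2 0.5 2 0 0 0;2 0.3 1.5 0 0 0;1.5 0 0.8 0 0 0;0 0 0 0 0 0;0 0 0 0 0 0;0 0 0 0 0 0;0 0 0 0 0 0;0 0 0 0 0 0'
python3 -m inch '0.7 0 0.4 0 0 0;0 0 0 0 0 0;0.7 0 0.4 0 0 0;0 0 0 0 0 0;0.7 0 0.4 0 0 0;0 0 0 0 0 0;0 0 0 0 0 0;0 0 0 0 0 0;0 0 0 0 0 0;0 0 0 0 0 0'
python3 - <<'E'
from n import *
need(*place([664.9,124.7,24],0.8,np.load('fA.npy'),up=0))
E
```

```text
time_s: 18.0
eef_pos: [679.3, 139.2, 78.6]
ee_rot: [0.464, -0.339, 0.796, 0.194]
force: [0.3, -0.4, -2.8]
grip_width: 0.599
grip_force: 65.0
time_s: 18.83
eef_pos: [679.2, 139.3, 76.1]
ee_rot: [0.464, -0.339, 0.796, 0.194]
force: [0.2, -0.7, -2.6]
grip_width: 0.595
grip_force: 65.0
shift(tool now) [ 4.   0.4 -0.7] |after turn [ 4.   0.4 -0.7] turn [-0.02  0.06  0.05]
```

```bash
python3 -m inch '0.9 0.4 -0.5 -0.02 0.06 0.05;0.9 0 0 0 0 0;0.9 0 0 0 0 0;0 0 0 0 0 0;0 0 0 0 0 0;0 0 0 0 0 0;0 0 0 0 0 0;0 0 0 0 0 0;0 0 0 0 0 0;0 0 0 0 0 0'
python3 -m inch '0.4 0 0.25 0 0 0;0 0 0 0 0 0;0 0 0 0 0 0;0.4 0 0.25 0 0 0;0 0 0 0 0 0;0 0 0 0 0 0;0 0 0 0 0 0;0 0 0 0 0 0;0 0 0 0 0 0;0 0 0 0 0 0'
python3 - <<'E'
from n import *
need(*place([664.9,124.7,24],0.8,np.load('fA.npy'),up=0))
E
```

```text
time_s: 19.67
eef_pos: [677.8, 138.3, 74.1]
ee_rot: [0.46, -0.338, 0.798, 0.195]
force: [-0.6, -0.9, -0.9]
grip_width: 0.601
grip_force: 65.4
time_s: 20.5
eef_pos: [677.9, 138.4, 74.0]
ee_rot: [0.461, -0.338, 0.797, 0.195]
force: [-7.1, -2.7, 7.7]
grip_width: 0.596
grip_force: 66.6
shift(tool now) [ 1.4  0.  -0.4] |after turn [ 1.4  0.  -0.4] turn [0.01 0.01 0.01]
```

Contact. I'll open the gripper and back straight out along the tool axis.

```bash
python3 -m inch '0 0 0 0 0 0;0 0 0 0 0 0;0 0 0 0 0 0;0 0 0 0 0 0;0 0 0 0 0 0;0 0 0 0 0 0;0 0 0 0 0 0;0 0 0 0 0 0;0 0 0 0 0 0;0 0 0 0 0 0' 1
python3 -m inch '0 0 -5 0 0 0;0 0 -10 0 0 0;0 0 -15 0 0 0;0 0 -20 0 0 0;0 0 -20 0 0 0;0 0 -20 0 0 0;0 0 -20 0 0 0;0 0 -20 0 0 0;0 0 -20 0 0 0;0 0 0 0 0 0'
python3 - <<'E'
from n import *
print(ctrl.sense()['joints'].round(2))
c=cap('top','t5.png'); f=np.array([664.9,124.7,24]); print(proj(c,[f,f+[0,0,122]]))
d=cap('scene'); u=proj(d,[f,f+[0,0,122]]);print(u)
a=c['image'][60:260,200:460,::-1];b=d['image'][180:380,240:500,::-1];cv2.imwrite('pics/p5.png',np.vstack([cv2.resize(x,None,fx=1.5,fy=1.5,interpolation=2) for x in (a,b)]))
E
```

```text
time_s: 21.33
eef_pos: [677.7, 138.3, 73.0]
ee_rot: [0.46, -0.338, 0.798, 0.195]
force: [-0.1, 0.1, 0.3]
grip_width: 1.003
grip_force: 0.0
time_s: 22.17
eef_pos: [586.4, 42.9, 150.0]
ee_rot: [0.461, -0.337, 0.798, 0.193]
force: [-0.2, -0.4, 0.8]
grip_width: 1.003
grip_force: 0.0
[-0.52  0.45  1.95  1.36  1.03  2.44]
[[290.70484737 156.64272123]
 [286.1584546  141.71071653]]
[[369.77565169 296.12904313]
 [374.84660734 256.31516282]]
```

View pics/p5.png

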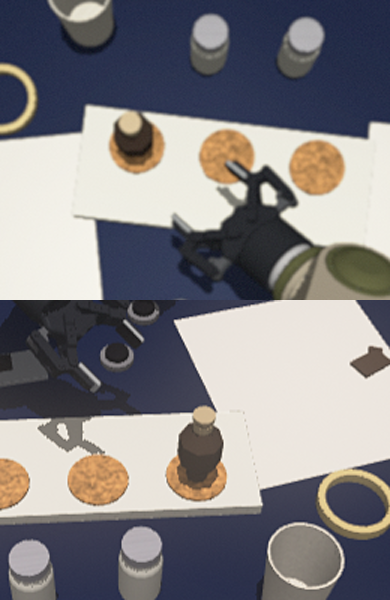

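Flask A stands on pad0, with its mouth at about (285,141) in top against (286,142) expected. Next is flask B with the half-turn grip, so joint 6 unwinds the right way.

Run:
```python
from kin import *
Z=R.from_euler('z',180,degrees=True)
P,Rt=pick([512,-343.6,26],1.47,back=160); Rt=Rt*Z
q,e=ik(P,Rt,ctrl.sense()['joints']);print(P,q.round(2),e)
need(P,Rt)
p,R0=pose()
for N in (10,20):
    pass
# joints along geodesic
q=ctrl.sense()['joints'];rv=(R0.inv()*Rt).as_rotvec()
for t in (.25,.5,.75,1):
    q,e=ik(p+t*(P-p),R0*R.from_rotvec(rv*t),np.clip(q,lo+.04,hi-.04));print(t,q.round(2),round(e,3))
```

```text
[ 505.00651153 -412.74724231  146.37753113] [-0.99  0.87  0.9   0.33  1.79  2.26] 4.839295630887364e-12
shift(tool now) [ 194.9 -259.9 -332. ] |after turn [ 402.2   35.8 -229.5] turn [-4.59  4.8  -4.57]
0.25 [-0.71  0.49  1.78  1.    1.22  2.48] 0.0
0.5 [-0.84  0.58  1.53  0.74  1.42  2.45] 0.0
0.75 [-0.93  0.71  1.24  0.52  1.6   2.38] 0.0
1 [-0.99  0.87  0.9   0.33  1.79  2.26] 0.0
```

```bash
python3 -m inch '16 -22 -28 0 0 0;16 -22 -28 0 0 0;16 -22 -28 0 0 0;16 -22 -28 0 0 0;16 -22 -28 0 0 0;16 -22 -28 0 0 0;16 -22 -28 0 0 0;16 -22 -28 0 0 0;16 -22 -28 0 0 0;16 -22 -28 0 0 0'
python3 -m inch '16 -20 -26 0 0 0;16 -20 -26 0 0 0;0 0 0 -0.55 0.57 -0.55;0 0 0 -0.55 0.57 -0.55;0 0 0 -0.55 0.57 -0.55;0 0 0 -0.55 0.57 -0.55;0 0 0 -0.55 0.57 -0.55;0 0 0 -0.55 0.57 -0.55;0 0 0 -0.55 0.57 -0.55;0 0 0 -0.55 0.57 -0.55'
python3 - <<'E'
from n import *
Z=R.from_euler('z',180,degrees=True)
P,Rt=pick([512,-343.6,26],1.47,back=160); need(P,Rt*Z)
print(ctrl.sense()['joints'].round(2))
c=cap('wrist','w6.png'); a=np.array([-.1005,-.9949,0]);g=np.array([512,-343.6,26]);print(proj(c,[g-58*a,g,g+64*a]).round(1))
E
```

```text
time_s: 23.1
eef_pos: [520.3, -340.8, 149.2]
ee_rot: [0.46, -0.338, 0.798, 0.195]
force: [0.4, -0.8, 0.1]
grip_width: 0.994
grip_force: 0.0
time_s: 23.93
eef_pos: [507.4, -410.8, 147.4]
ee_rot: [0.204, -0.639, 0.72, 0.177]
force: [-0.1, -0.2, -0.5]
grip_width: 1.002
grip_force: 0.0
shift(tool now) [ 2.4  2.1 -0.3] |after turn [ 2.4  2.2 -0.2] turn [-0.15  0.22 -0.13]
[-1.    0.88  0.88  0.35  1.8   2.27]
[[322.  265.5]
 [321.5 219.4]
 [320.7 149. ]]
```

View pics/w6.png

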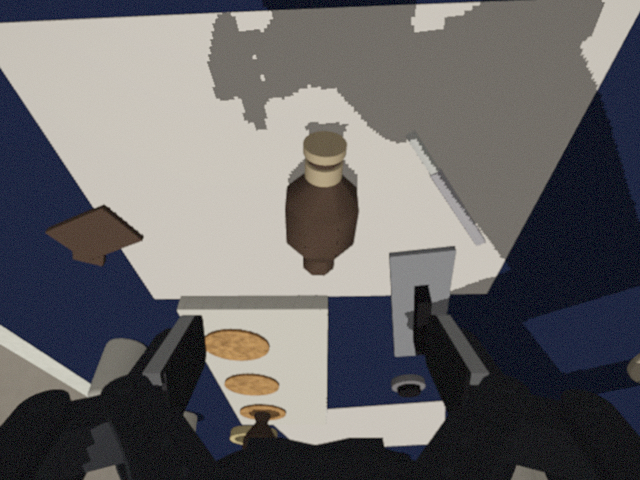

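Run:
```python
from m import *
c=cap('wrist')
P=ray(c,[(325,148),(322,215),(319,265)],26);print(P); d=P[0]-P[2];print(np.arctan2(-d[1],-d[0]),np.linalg.norm(d))
im=c['image'].astype(int)
m=blob((im.max(2)<90)&(im[:,:,0]>=im[:,:,2]+3),(322,217),25);ys,xs=np.nonzero(m)
for y in range(ys.min(),ys.max(),6): x=xs[ys==y];print(y,x.min(),x.max(),(x.min()+x.max())/2,end=' | ')
t=cap('top'); print(flask(t,(512,232)))
```

```text
[[ 504.53540139 -406.30656164   26.        ]
 [ 512.39815653 -346.74164471   26.        ]
 [ 521.15114899 -285.50152243   26.        ]]
1.4341120990285305 121.94236575669893
171 306 306 306.0 | 177 297 349 323.0 | 183 291 355 323.0 | 189 289 357 323.0 | 195 288 358 323.0 | 201 288 358 323.0 | 207 288 359 323.5 | 213 288 358 323.0 | 219 288 357 322.5 | 225 288 356 322.0 | 231 288 355 321.5 | 237 289 354 321.5 | 243 292 352 322.0 | 249 299 344 321.5 | 255 305 337 321.0 | 261 305 333 319.0 | 267 307 332 319.5 | (array([ 512.18752741, -341.86510947]), array([-0.09916621, -0.99507088]), np.float64(-56.25275182961877), np.float64(48.909501526687905), np.int64(905))
```

Run:
```python
from n import *
Z=R.from_euler('z',180,degrees=True)
for b in (30,0):
    P,Rt=pick([513,-343,26],1.44,back=b); need(P,Rt*Z)
```

```text
shift(tool now) [  6.3   4.5 129.8] |after turn [  2.8   3.8 130. ] turn [-0.04  0.26  0.1 ]
shift(tool now) [  7.1   4.6 159.8] |after turn [  2.8   3.8 160. ] turn [-0.04  0.26  0.1 ]
```

```bash
python3 -m inch '0 0 0 -0.04 0.26 0.1;2.8 3.8 25 0 0 0;0 0 25 0 0 0;0 0 25 0 0 0;0 0 25 0 0 0;0 0 20 0 0 0;0 0 10 0 0 0;0 0 0 0 0 0;0 0 0 0 0 0;0 0 0 0 0 0'
python3 - <<'E'
from m import *
Z=R.from_euler('z',180,degrees=True)
P,Rt=pick([513,-343,26],1.44); need(P,Rt*Z)
c=cap('wrist'); im=c['image'].astype(int)
m=blob((im.max(2)<110)&(im[:,:,0]>=im[:,:,2]+8),(320,290),60);ys,xs=np.nonzero(m)
for y in range(ys.min(),ys.max(),12): x=xs[ys==y];print(y,x.min(),x.max(),(x.min()+x.max())/2,end=' | ')
E
```

```text
time_s: 24.92
eef_pos: [511.4, -350.1, 35.1]
ee_rot: [0.194, -0.636, 0.727, 0.169]
force: [0.3, -0.5, -0.4]
grip_width: 1.0
grip_force: 0.0
shift(tool now) [-1.8 -0.6 32.5] |after turn [-1.7 -0.7 32.5] turn [-0.02 -0.03 -0.02]
164 311 325 318.0 | 176 282 353 317.5 | 188 275 360 317.5 | 200 275 360 317.5 | 212 277 359 318.0 | 224 281 353 317.0 | 236 281 352 316.5 | 248 263 366 314.5 | 260 255 376 315.5 | 272 253 377 315.0 | 284 252 379 315.5 | 296 250 381 315.5 | 308 251 380 315.5 | 320 253 377 315.0 | 332 256 373 314.5 | 344 259 370 314.5 | 356 270 359 314.5 | 368 282 347 314.5 | 380 301 326 313.5 |
```

```bash
python3 -m inch '-1.8 -0.6 10 0 0 0;0 0 10 0 0 0;0 0 10 0 0 0;0 0 2.5 0 0 0;0 0 0 0 0 0;0 0 0 0 0 0;0 0 0 0 0 0;0 0 0 0 0 0;0 0 0 0 0 0;0 0 0 0 0 0'
python3 -m inch '0 0 0 0 0 0;0 0 0 0 0 0;0 0 0 0 0 0;0 0 0 0 0 0;0 0 0 0 0 0;0 0 0 0 0 0;0 0 0 0 0 0;0 0 0 0 0 0;0 0 0 0 0 0;0 0 0 0 0 0' 0.3 60
python3 - <<'E'
from kin import *
p,R0=pose(); az=1.437;a=-np.array([np.cos(az),np.sin(az),0]); f=R0.inv().apply(np.array([513,-343,26])-58*a-p); print(p,'foot_t',f.round(1).tolist(),R0.as_matrix().round(3)[2]); np.save('fB.npy',f)
Z=R.from_euler('z',180,degrees=True)
Pl=p+[0,0,200]
h=.5
_,Rt=place([0,0,0],h,np.zeros(3)); Rt=Rt*Z; P=np.array([638.4,-133.7,94])-Rt.apply(f)
M=[520,-240,250]
q=ctrl.sense()['joints'];rv=(R0.inv()*Rt).as_rotvec()
for t in (.25,.5,.75,1):
    q,e=ik(Pl+t*(M-Pl),R0*R.from_rotvec(rv*t),np.clip(q,lo+.04,hi-.04));print(t,q.round(2),round(e,3))
q,e=ik(P,Rt,q);print(q.round(2),e,P)
E
```

```text
time_s: 25.8
eef_pos: [514.2, -331.5, 6.9]
ee_rot: [0.194, -0.637, 0.727, 0.17]
force: [0.8, -0.5, 1.0]
grip_width: 1.002
grip_force: 0.0
time_s: 26.63
eef_pos: [514.2, -331.6, 7.0]
ee_rot: [0.194, -0.637, 0.727, 0.17]
force: [-0.5, -1.5, 5.4]
grip_width: 0.602
grip_force: 63.0
[ 514.21039455 -331.62615572    7.01977356] foot_t [-49.8, -0.4, 6.7] [-0.498  0.    -0.867]
0.25 [-0.9   0.5   1.32  0.4   1.44  1.78] 0.0
0.5 [-0.94  0.35  1.56  0.59  1.19  1.09] 0.0
0.75 [-1.    0.28  1.73  0.9   1.14  0.28] 0.0
1 [-1.05  0.32  1.79  1.12  1.3  -0.47] 0.0
[-0.69  0.57  1.76  1.4   0.95 -0.6 ] 2.4812096821591467e-12 [ 655.34110438 -124.88991929  140.52048807]
```

```bash
python3 -m inch '-10 0 -17.3 0 0 0;-20 0 -34.6 0 0 0;-20 0 -34.6 0 0 0;-20 0 -34.6 0 0 0;-20 0 -34.6 0 0 0;-20 0 -34.6 0 0 0;0 0 0 0 0 0;0 0 0 0 0 0;0 0 0 0 0 0;0 0 0 0 0 0'
python3 - <<'E'
from n import *
Z=R.from_euler('z',180,degrees=True)
Rt=place([0,0,0],.5,np.zeros(3))[1]*Z
need([520,-240,250],Rt)
E
```

```text
time_s: 27.47
eef_pos: [514.0, -330.3, 224.3]
ee_rot: [0.194, -0.636, 0.727, 0.172]
force: [0.7, 0.6, -2.0]
grip_width: 0.601
grip_force: 63.3
shift(tool now) [-91.1   6.   23. ] |after turn [ 46.6 -76.4  29.2] turn [  5.81   8.07 -21.63]
```

```bash
python3 -m inch '-30 2 8 0 0 0;-30 2 8 0 0 0;-30 2 7 0 0 0;0 0 0 0.26 0.37 -0.98;0 0 0 0.26 0.37 -0.98;0 0 0 0.26 0.37 -0.98;0 0 0 0.26 0.37 -0.98;0 0 0 0.26 0.37 -0.98;0 0 0 0.26 0.37 -0.98;0 0 0 0.26 0.37 -0.98'
python3 -m inch '0 0 0 0.26 0.37 -0.98;0 0 0 0.26 0.37 -0.98;0 0 0 0.26 0.37 -0.98;0 0 0 0.26 0.37 -0.98;0 0 0 0.26 0.37 -0.98;0 0 0 0.26 0.37 -0.98;0 0 0 0.26 0.37 -0.98;0 0 0 0.26 0.37 -0.98;0 0 0 0.26 0.37 -0.98;0 0 0 0.26 0.37 -0.98'
python3 - <<'E'
from n import *
Z=R.from_euler('z',180,degrees=True)
Rt=place([0,0,0],.5,np.zeros(3))[1]*Z
P=np.array([638.4,-133.7,94])-Rt.apply(np.load('fB.npy'))
print(ctrl.sense()['joints'].round(2)); need(P,Rt)
E
```

```text
time_s: 28.3
eef_pos: [519.8, -240.8, 249.9]
ee_rot: [-0.202, 0.847, -0.488, 0.063]
force: [0.0, -0.0, -2.8]
grip_width: 0.603
grip_force: 63.1
time_s: 29.13
eef_pos: [519.7, -240.8, 249.9]
ee_rot: [-0.159, 0.915, -0.029, 0.37]
force: [0.8, -0.4, -2.2]
grip_width: 0.601
grip_force: 63.1
[-0.99  0.24  1.77  0.92  1.13  0.23]
shift(tool now) [  5.6 -66.8 198.3] |after turn [ -7.4 -36.7 205.9] turn [ 1.4   1.85 -4.88]
```

```bash
python3 -m inch '0 0 0 0.28 0.37 -0.98;0 0 0 0.28 0.37 -0.98;0 0 0 0.28 0.37 -0.98;0 0 0 0.28 0.37 -0.98;0 0 0 0.28 0.37 -0.96;-2 -7 30 0 0 0;-2 -8 35 0 0 0;-1 -7 35 0 0 0;-1 -7 35 0 0 0;-1 -7 35 0 0 0'
python3 -m inch '0 0 35 0 0 0;0 0 0 0 0 0;0 0 0 0 0 0;0 0 0 0 0 0;0 0 0 0 0 0;0 0 0 0 0 0;0 0 0 0 0 0;0 0 0 0 0 0;0 0 0 0 0 0;0 0 0 0 0 0'
cat > pl.py <<'E'
from n import *
Z=R.from_euler('z',180,degrees=True)
Rt=place([0,0,0],.5,np.zeros(3))[1]*Z
f=np.load('fB.npy')
def tgt(up): return np.array([638.4,-133.7,24.+up])-Rt.apply(f),Rt
E
python3 - <<'E'
from pl import *
print(ctrl.sense()['joints'].round(2)); need(*tgt(70)); need(*tgt(12))
p,R0=pose();F=p+R0.apply(f);u=R0.inv().apply([0,0,1]);print(F)
I=[]
for n in('top','scene'):
    c=cap(n); v=proj(c,[F,F+[0,0,122]]); x,y=v[1].astype(int); print(n,v.round(1),x-40,y-20)
    I.append(cv2.resize(c['image'][y-20:y+60,x-40:x+40,::-1],None,fx=5,fy=5))
cv2.imwrite('pics/p7.png',np.hstack(I))
E
```

```text
time_s: 29.97
eef_pos: [629.5, -139.7, 157.5]
ee_rot: [-0.124, 0.841, 0.212, 0.483]
force: [0.2, -0.2, -2.0]
grip_width: 0.601
grip_force: 63.3
time_s: 30.8
eef_pos: [655.8, -127.0, 142.9]
ee_rot: [-0.123, 0.84, 0.213, 0.484]
force: [-0.4, 0.2, -2.5]
grip_width: 0.6
grip_force: 64.6
[-0.69  0.57  1.74  1.39  0.96 -0.59]
shift(tool now) [-1.8 -2.   1.7] |after turn [-1.8 -2.   1.7] turn [ 0.03  0.01 -0.02]
shift(tool now) [-52.   -2.   30.7] |after turn [-52.   -2.   30.7] turn [ 0.03  0.01 -0.02]
[ 638.8156969  -135.70499362   96.36796277]
top [[418.7 163.8]
 [433.  148.6]] 393 128
scene [[232.9 279.3]
 [225.2 235.2]] 185 215
```

View pics/p7.png

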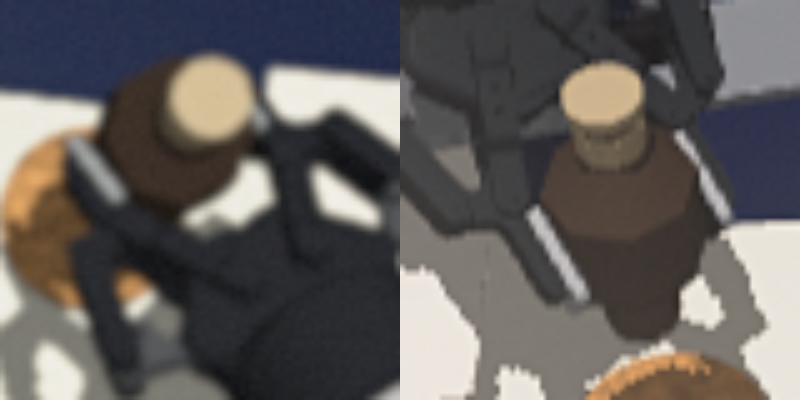

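Mouth is at (435,148) in top and (225,234) in scene, within 2 px of prediction. The flask is upright, so I'll lower it.

```bash
python3 -m inch '-8 -2 5 0.03 0 -0.02;-9 0 5 0 0 0;-9 0 5 0 0 0;-9 0 5 0 0 0;-9 0 5 0 0 0;-8 0 5 0 0 0;-6 0 4 0 0 0;0 0 0 0 0 0;0 0 0 0 0 0;0 0 0 0 0 0'
python3 - <<'E'
from pl import *
need(*tgt(5)); need(*tgt(0))
E
```

```text
time_s: 31.73
eef_pos: [655.5, -124.9, 76.0]
ee_rot: [-0.124, 0.839, 0.215, 0.484]
force: [0.7, -0.1, -3.0]
grip_width: 0.601
grip_force: 64.7
shift(tool now) [-0.5 -0.1  0.1] |after turn [-0.5 -0.1  0.1] turn [-0.  0.  0.]
shift(tool now) [-4.8 -0.1  2.6] |after turn [-4.8 -0.1  2.6] turn [-0.  0.  0.]
```

```bash
python3 -m inch '-1.7 0 1 0 0 0;-1.3 0 0.8 0 0 0;0 0 0 0 0 0;0 0 0 0 0 0;-0.45 0 0.25 0 0 0;0 0 0 0 0 0;0 0 0 0 0 0;0 0 0 0 0 0;0 0 0 0 0 0;0 0 0 0 0 0'
python3 -m inch '-0.45 0 0.25 0 0 0;0 0 0 0 0 0;0 0 0 0 0 0;0 0 0 0 0 0;0 0 0 0 0 0;0 0 0 0 0 0;0 0 0 0 0 0;0 0 0 0 0 0;0 0 0 0 0 0;0 0 0 0 0 0'
python3 -m inch '-0.45 0 0.25 0 0 0;0 0 0 0 0 0;0 0 0 0 0 0;0 0 0 0 0 0;0 0 0 0 0 0;0 0 0 0 0 0;0 0 0 0 0 0;0 0 0 0 0 0;0 0 0 0 0 0;0 0 0 0 0 0'
python3 - <<'E'
from pl import *
need(*tgt(0))
E
```

```text
time_s: 32.57
eef_pos: [655.3, -124.7, 71.5]
ee_rot: [-0.124, 0.839, 0.214, 0.484]
force: [0.3, 0.7, -2.0]
grip_width: 0.599
grip_force: 64.7
time_s: 33.4
eef_pos: [655.3, -124.8, 71.0]
ee_rot: [-0.124, 0.839, 0.214, 0.484]
force: [-0.5, -0.7, -2.2]
grip_width: 0.595
grip_force: 64.7
time_s: 34.23
eef_pos: [655.3, -124.8, 70.4]
ee_rot: [-0.124, 0.839, 0.214, 0.484]
force: [-0.6, -0.2, -1.2]
grip_width: 0.602
grip_force: 64.7
shift(tool now) [ 0.1  0.1 -0.1] |after turn [ 0.1  0.1 -0.1] turn [-0.01  0.01 -0.  ]
```

```bash
python3 -m inch '-0.45 0 0.25 0 0 0;0 0 0 0 0 0;0 0 0 0 0 0;0 0 0 0 0 0;0 0 0 0 0 0;0 0 0 0 0 0;0 0 0 0 0 0;0 0 0 0 0 0;0 0 0 0 0 0;0 0 0 0 0 0'
python3 -m inch '-0.45 0 0.25 0 0 0;0 0 0 0 0 0;0 0 0 0 0 0;0 0 0 0 0 0;0 0 0 0 0 0;0 0 0 0 0 0;0 0 0 0 0 0;0 0 0 0 0 0;0 0 0 0 0 0;0 0 0 0 0 0'
```

```text
time_s: 35.07
eef_pos: [655.3, -124.7, 69.9]
ee_rot: [-0.124, 0.839, 0.214, 0.484]
force: [0.1, 0.8, -2.2]
grip_width: 0.598
grip_force: 64.7
time_s: 35.9
eef_pos: [655.3, -124.8, 69.4]
ee_rot: [-0.124, 0.839, 0.214, 0.484]
force: [0.5, -0.5, -2.3]
grip_width: 0.602
grip_force: 64.7
```

```bash
python3 -m inch '-0.45 0 0.25 0 0 0;0 0 0 0 0 0;0 0 0 0 0 0;0 0 0 0 0 0;0 0 0 0 0 0;0 0 0 0 0 0;-0.45 0 0.25 0 0 0;0 0 0 0 0 0;0 0 0 0 0 0;0 0 0 0 0 0'
python3 -m inch '-0.45 0 0.25 0 0 0;0 0 0 0 0 0;0 0 0 0 0 0;0 0 0 0 0 0;0 0 0 0 0 0;0 0 0 0 0 0;0 0 0 0 0 0;0 0 0 0 0 0;0 0 0 0 0 0;0 0 0 0 0 0'
```

```text
time_s: 36.73
eef_pos: [655.3, -124.8, 68.4]
ee_rot: [-0.124, 0.839, 0.214, 0.484]
force: [0.3, 0.2, -1.6]
grip_width: 0.602
grip_force: 64.7
time_s: 37.57
eef_pos: [655.3, -124.8, 67.9]
ee_rot: [-0.124, 0.839, 0.214, 0.484]
force: [-0.4, -0.1, -2.1]
grip_width: 0.596
grip_force: 64.7
```

Run:
```python
from pl import *
p,R0=pose();F=p+R0.apply(f);print(F)
c=cap('scene');v=proj(c,[F,F+[0,0,122]]); print(v)
cv2.imwrite('pics/p8.png',cv2.resize(c['image'][220:340,180:300,::-1],None,fx=5,fy=5,interpolation=cv2.INTER_CUBIC))
```

```text
[ 638.27059848 -133.6089388    21.36647271]
[[238.07566306 302.43118184]
 [231.27777872 262.88547904]]
```

View pics/p8.png

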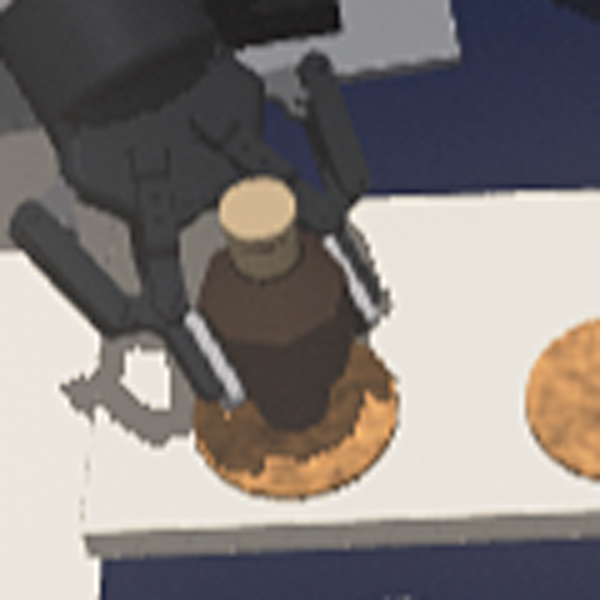

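The mouth is at (231.6,262), about 1 px above prediction. The flask sits about 2.5 mm higher in the grip than I modelled, so the foot is just above the pad. I'll go on in small steps.

```bash
python3 -m inch '-0.45 0 0.25 0 0 0;0 0 0 0 0 0;0 0 0 0 0 0;0 0 0 0 0 0;0 0 0 0 0 0;0 0 0 0 0 0;0 0 0 0 0 0;0 0 0 0 0 0;0 0 0 0 0 0;0 0 0 0 0 0'
python3 -m inch '-0.45 0 0.25 0 0 0;0 0 0 0 0 0;0 0 0 0 0 0;0 0 0 0 0 0;0 0 0 0 0 0;0 0 0 0 0 0;0 0 0 0 0 0;0 0 0 0 0 0;0 0 0 0 0 0;0 0 0 0 0 0'
python3 -m inch '-0.45 0 0.25 0 0 0;0 0 0 0 0 0;0 0 0 0 0 0;0 0 0 0 0 0;0 0 0 0 0 0;0 0 0 0 0 0;0 0 0 0 0 0;0 0 0 0 0 0;0 0 0 0 0 0;0 0 0 0 0 0'
```

```text
time_s: 38.45
eef_pos: [655.2, -124.8, 67.4]
ee_rot: [-0.124, 0.839, 0.214, 0.484]
force: [0.5, -0.3, -2.0]
grip_width: 0.6
grip_force: 64.7
time_s: 39.28
eef_pos: [655.3, -124.8, 66.8]
ee_rot: [-0.124, 0.839, 0.214, 0.484]
force: [0.5, 0.1, -1.8]
grip_width: 0.602
grip_force: 64.7
time_s: 40.12
eef_pos: [655.2, -124.8, 66.3]
ee_rot: [-0.124, 0.839, 0.214, 0.484]
force: [0.5, 0.7, -2.3]
grip_width: 0.599
grip_force: 64.7
```

```bash
python3 -m inch '-0.45 0 0.25 0 0 0;0 0 0 0 0 0;0 0 0 0 0 0;0 0 0 0 0 0;0 0 0 0 0 0;0 0 0 0 0 0;0 0 0 0 0 0;0 0 0 0 0 0;0 0 0 0 0 0;0 0 0 0 0 0'
python3 -m inch '-0.45 0 0.25 0 0 0;0 0 0 0 0 0;0 0 0 0 0 0;0 0 0 0 0 0;0 0 0 0 0 0;0 0 0 0 0 0;0 0 0 0 0 0;0 0 0 0 0 0;0 0 0 0 0 0;0 0 0 0 0 0'
```

```text
time_s: 40.95
eef_pos: [655.3, -124.8, 66.0]
ee_rot: [-0.124, 0.839, 0.214, 0.484]
force: [-0.6, -0.3, 0.2]
grip_width: 0.599
grip_force: 65.0
time_s: 41.78
eef_pos: [655.4, -124.8, 65.9]
ee_rot: [-0.124, 0.839, 0.215, 0.485]
force: [-2.8, 1.1, 5.4]
grip_width: 0.595
grip_force: 65.6
```

Contact. I'll release and retreat.

```bash
python3 -m inch '0 0 0 0 0 0;0 0 0 0 0 0;0 0 0 0 0 0;0 0 0 0 0 0;0 0 0 0 0 0;0 0 0 0 0 0;0 0 0 0 0 0;0 0 0 0 0 0;0 0 0 0 0 0;0 0 0 0 0 0' 1
python3 -m inch '0 0 -5 0 0 0;0 0 -10 0 0 0;0 0 -15 0 0 0;0 0 -20 0 0 0;0 0 -20 0 0 0;0 0 -20 0 0 0;0 0 -20 0 0 0;0 0 -20 0 0 0;0 0 -20 0 0 0;0 0 -20 0 0 0'
python3 -m inch '0 0 -20 0 0 0;0 0 -20 0 0 0;0 0 -20 0 0 0;0 0 -20 0 0 0;0 0 -20 0 0 0;0 0 -20 0 0 0;0 0 0 0 0 0;0 0 0 0 0 0;0 0 0 0 0 0;0 0 0 0 0 0'
python3 - <<'E'
from m import *
print(ctrl.sense()['joints'].round(2))
c=cap('top','t9.png');im=c['image'].astype(int)
cream=(im[:,:,0]>im[:,:,2]+25)&(im.max(2)>140)&(im[:,:,0]<im[:,:,1]+45)
for f in ([664.9,124.7,24],[638.4,-133.7,24]):
    f=np.array(f);u=proj(c,[f+[0,0,122]])[0]
    try:
        m=blob(cream,u,6);ys,xs=np.nonzero(m);P=ray(c,[xs.mean(),ys.mean()],146)[0];print(u,xs.mean(),ys.mean(),m.sum(),P-f)
    except Exception as e: print(e)
rb=(im.max(2)<60)&(abs(im[:,:,2]-im[:,:,0])<20); m=blob(rb,(421,273),25);ys,xs=np.nonzero(m);r=cv2.minAreaRect(np.c_[xs,ys].astype(np.float32));print('rib',r,m.sum());print(ray(c,cv2.boxPoints(r),30),ray(c,r[0],30))
E
```

```text
time_s: 42.62
eef_pos: [655.2, -124.8, 65.3]
ee_rot: [-0.124, 0.839, 0.214, 0.484]
force: [0.9, -0.6, 0.5]
grip_width: 1.0
grip_force: 0.0
time_s: 43.45
eef_pos: [524.4, -196.1, 151.5]
ee_rot: [-0.123, 0.839, 0.214, 0.484]
force: [1.6, -0.0, 0.7]
grip_width: 1.0
grip_force: 0.0
time_s: 44.28
eef_pos: [435.1, -244.6, 210.2]
ee_rot: [-0.124, 0.839, 0.214, 0.484]
force: [0.3, -0.1, -0.6]
grip_width: 1.004
grip_force: 0.0
[-1.24  0.3   1.96  1.06  1.37 -0.68]
[286.1584546  141.71071653] 286.13978494623655 141.0483870967742 186 [1.26352653e+00 6.49377088e-02 1.22000000e+02]
[422.97323489 158.34016308] 423.2608695652174 158.20108695652175 184 [  0.2756495   -0.54008608 122.        ]
rib ((422.5191345214844, 272.9792175292969), (4.156676292419434, 55.1558952331543), 87.70938873291016) 235
[[ 422.21008123 -100.82778241   30.        ]
 [ 429.07124526 -217.00068228   30.        ]
 [ 420.34354118 -217.3887859    30.        ]
 [ 413.49096199 -101.27266909   30.        ]] [[ 421.27563406 -159.10887525   30.        ]]
```

View pics/t9.png

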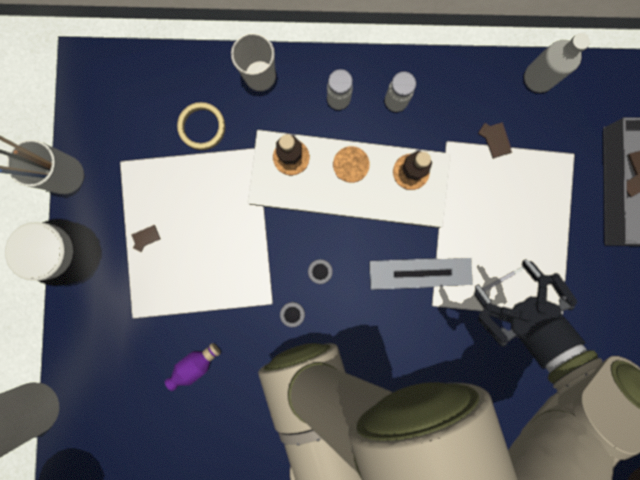

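Both flasks stand centred within about 1.5 mm (mouths at (286,141) and (423,158)). The straightedge rib is at (422.5,273), not moved. I'll go above the rib.

Run:
```python
from kin import *
P=np.array([421.3,-159.1,180.]);need(P,down(1.63))
p,R0=pose();q=ctrl.sense()['joints'];Rt=down(1.63);rv=(R0.inv()*Rt).as_rotvec()
for t in (.25,.5,.75,1):
    q,e=ik(p+t*(P-p),R0*R.from_rotvec(rv*t),np.clip(q,lo+.04,hi-.04));print(t,q.round(2),round(e,3))
```

```text
shift(tool now) [-11.7 -81.6  40.2] |after turn [86.2 -8.8 30.2] turn [ 5.61 -8.88 -9.74]
0.25 [-1.12  0.25  1.89  0.81  1.33 -0.71] 0.0
0.5 [-0.98  0.22  1.82  0.56  1.27 -0.73] 0.0
0.75 [-0.81  0.2   1.79  0.29  1.21 -0.72] 0.0
1 [-0.62  0.2   1.79 -0.    1.15 -0.68] 0.0
```

```bash
python3 -m inch '0 0 0 0.44 -0.68 -0.75;0 0 0 0.44 -0.68 -0.75;0 0 0 0.44 -0.68 -0.75;0 0 0 0.44 -0.68 -0.75;0 0 0 0.44 -0.68 -0.75;0 0 0 0.44 -0.68 -0.75;0 0 0 0.44 -0.68 -0.75;0 0 0 0.44 -0.68 -0.75;0 0 0 0.44 -0.68 -0.75;0 0 0 0.44 -0.68 -0.75'
python3 -m inch '0 0 0 0.4 -0.68 -0.75;0 0 0 0.4 -0.68 -0.75;0 0 0 0.4 -0.7 -0.75;28 -3 0 0 0 0;29 -3 0 0 0 0;29 -3 0 0 0 0;0 0 0 0 0 0;0 0 0 0 0 0;0 0 0 0 0 0;0 0 0 0 0 0'
python3 - <<'E'
from n import *
need([421.3,-159.1,180],down(1.63))
c=cap('wrist','w10.png')
print(proj(c,[[421.3,-159.1,30],[542.2,6.9,20],[520.8,-202,20]]))
E
```

```text
time_s: 45.17
eef_pos: [435.4, -245.0, 210.4]
ee_rot: [-0.034, 0.758, 0.64, 0.12]
force: [-0.5, 0.2, 0.5]
grip_width: 1.0
grip_force: 0.0
time_s: 46.0
eef_pos: [420.8, -160.6, 210.5]
ee_rot: [0.001, 0.684, 0.729, 0.003]
force: [0.5, -1.1, -0.7]
grip_width: 1.004
grip_force: 0.0
shift(tool now) [ 1.4  0.4 30.5] |after turn [ 1.4  0.6 30.5] turn [ 0.06 -0.03  0.04]
[[314.19662392 211.49139349]
 [485.09718249   7.14680064]
 [417.87627639 260.19433912]]
```

View pics/w10.png

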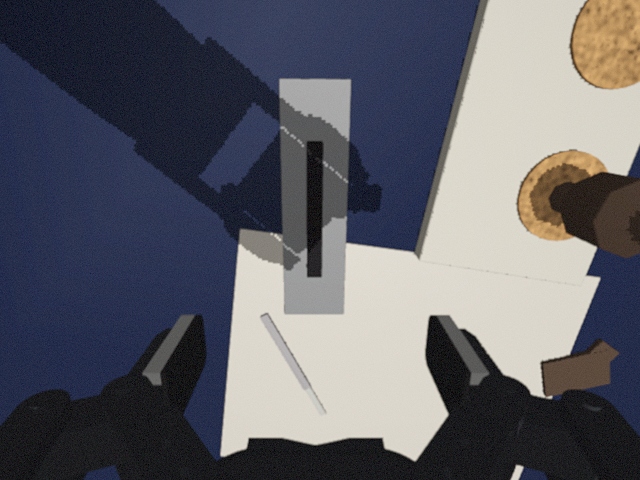

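The wrist view shows the rib vertical from (315,141) to (314,277), aligned with the tool. The board's near edge runs from (487,0) to (421,258). I'll measure that edge precisely, then descend onto the rib.

```bash
cat > edge.py <<'E'
from m import *
def edge(c,rows,x0,x1,z=20):
    im=c['image'].astype(int).max(2); pts=[]
    for y in rows:
        g=np.convolve(im[y],[1,1,0,-1,-1],'same')[x0:x1]; pts.append((x0+int(np.argmax(g)),y))
    P=ray(c,pts,z)[:,:2]; mu=np.median(P,0)
    for _ in range(3):
        d=np.linalg.svd(P-P.mean(0))[2][0]; n=np.array([-d[1],d[0]]); e=np.abs((P-P.mean(0))@n); P=P[e<max(1.5,np.median(e)*2.5)]
    return P.mean(0),d*np.sign(d[1]),len(P),pts
E
python3 - <<'E'
from edge import *
c=cap('wrist'); mu,d,n,pts=edge(c,range(5,235,5),415,500)
print(mu,d,n,np.arctan2(d[1],d[0]),pts[::8])
N=np.array([-.9948,.1018]); print('outward dist vs model',(mu-np.array([542.2,6.9]))@N)
t=cap('top'); print([ (edge(t,[y],x,x+1)) and 0 for y,x in []])
im=t['image'].astype(int).max(2); pts=[]
for x in range(262,435,6):
    col=im[195:240,x]; g=np.convolve(col,[1,1,0,-1,-1],'same')[2:-2]; pts.append((x,197+int(np.argmin(g)) ))
P=ray(t,pts,20)[:,:2];d=np.linalg.svd(P-P.mean(0))[2][0];print('top',P.mean(0),d,(P.mean(0)-[542.2,6.9])@N,pts[::8])
need([421.3,-157.5,12],down(1.63))
E
```

```text
[534.28382809 -77.11533207] [0.10233982 0.9947495 ] 46 1.4682770199734905 [(486, 5), (476, 45), (465, 85), (455, 125), (444, 165), (433, 205)]
outward dist vs model -0.6777529871141423
[]
top [541.88573184   3.74642927] [-0.10291287 -0.99469037] -0.008399532082549331 [(262, 204), (310, 211), (358, 216), (406, 222)]
shift(tool now) [  2.5  -0.3 198.5] |after turn [  3.1   0.9 198.5] turn [ 0.06 -0.03  0.03]
```

```bash
python3 -m inch '3 0.5 0 0.06 -0.03 0.03;0 0 30 0 0 0;0 0 35 0 0 0;0 0 35 0 0 0;0 0 35 0 0 0;0 0 30 0 0 0;0 0 15 0 0 0;0 0 0 0 0 0;0 0 0 0 0 0;0 0 0 0 0 0' 0.5
python3 - <<'E'
from edge import *
need([421.3,-157.5,12],down(1.63))
c=cap('wrist','w11.png'); im=c['image'].astype(int)
m=blob((im.max(2)<45)&(abs(im[:,:,2]-im[:,:,0])<12),(315,250),70);ys,xs=np.nonzero(m);print(m.sum(),xs.min(),xs.max(),ys.min(),ys.max())
E
```

```text
time_s: 46.98
eef_pos: [421.6, -157.6, 31.8]
ee_rot: [0.001, 0.685, 0.728, -0.0]
force: [-0.0, -0.6, -0.1]
grip_width: 0.495
grip_force: 0.0
shift(tool now) [ 0.1 -0.3 19.8] |after turn [ 0.1 -0.3 19.8] turn [0.01 0.02 0.01]
7776 296 331 173 430
```

```bash
python3 -m inch '0 -0.3 5 0 0 0;0 0 5 0 0 0;0 0 5 0 0 0;0 0 4.5 0 0 0;0 0 0 0 0 0;0 0 0 0 0 0;0 0 0 0 0 0;0 0 0 0 0 0;0 0 0 0 0 0;0 0 0 0 0 0'
python3 -m inch '0 0 0 0 0 0;0 0 0 0 0 0;0 0 0 0 0 0;0 0 0 0 0 0;0 0 0 0 0 0;0 0 0 0 0 0;0 0 0 0 0 0;0 0 0 0 0 0;0 0 0 0 0 0;0 0 0 0 0 0' 0 60
python3 -m inch '0 0 -5 0 0 0;0 0 -5 0 0 0;0 0 -5 0 0 0;0 0 -5 0 0 0;0 0 -5 0 0 0;0 0 0 0 0 0;0 0 0 0 0 0;0 0 0 0 0 0;0 0 0 0 0 0;0 0 0 0 0 0'
python3 - <<'E'
from n import *
az=np.arctan2(.99475,.1023); d=np.array([.1023,.99475]); n=np.array([-.99475,.1023]); e=np.array([542,6.9])
for g in (2,):
    C=e+n*(30+g)+d*(-60); print(C,az); need([*C,40],down(az))
E
```

```text
time_s: 47.87
eef_pos: [420.7, -157.2, 11.3]
ee_rot: [0.0, 0.685, 0.728, -0.0]
force: [-0.3, 0.6, -0.5]
grip_width: 0.501
grip_force: 0.0
time_s: 48.7
eef_pos: [420.8, -157.2, 11.4]
ee_rot: [0.0, 0.685, 0.728, -0.0]
force: [-0.3, 1.7, 5.3]
grip_width: 0.145
grip_force: 59.5
time_s: 49.53
eef_pos: [420.4, -157.1, 36.0]
ee_rot: [-0.0, 0.685, 0.728, -0.0]
force: [0.0, -0.5, -3.2]
grip_width: 0.149
grip_force: 58.7
[504.03   -49.5114] 1.4683166804936671
shift(tool now) [102.3  89.9  -4.1] |after turn [115.5  72.2  -4. ] turn [-0.    0.    1.56]
```

```bash
python3 -m inch '0 0 -10 0 0 0.5;0 0 -5 0 0 0.5;0 0 0 0 0 0.56;20 11 0 0 0 0;20 11 0 0 0 0;20 11 0 0 0 0;20 11 0 0 0 0;20 11 0 0 0 0;15 9 0 0 0 0;0 0 0 0 0 0'
python3 - <<'E'
from edge import *
az=1.4683; d=np.array([.1023,.99475]); n=np.array([-.99475,.1023]); e=np.array([542,6.9])
C=e+n*(30+2)+d*(-60); need([*C,11.5],down(az))
c=cap('wrist','w12.png')
E
```

```text
time_s: 50.37
eef_pos: [497.2, -47.2, 50.9]
ee_rot: [0.0, 0.742, 0.671, 0.0]
force: [0.2, -0.6, -2.9]
grip_width: 0.148
grip_force: 59.1
shift(tool now) [-1.6  7.  39.4] |after turn [-1.6  7.  39.4] turn [0.01 0.   0.02]
```

View pics/w12.png

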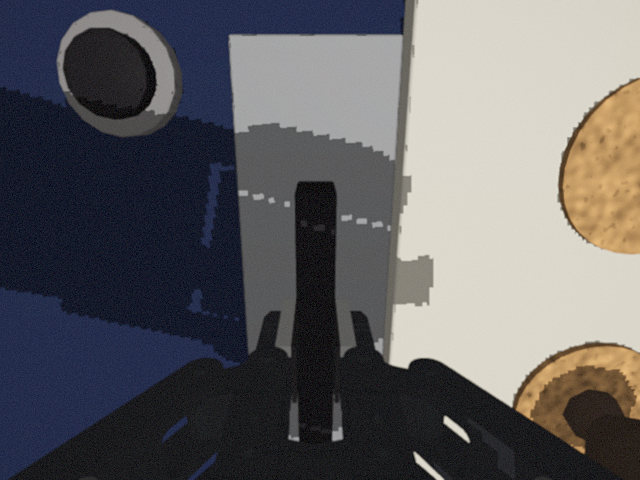

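The plate hangs parallel to the board edge, with a gap of about 9 mm. I'll lower it and slide it in gently.

```bash
python3 -m inch '0 0 8 0 0 0;0 0 8 0 0 0;0 0 8 0 0 0;0 0 8 0 0 0;0 0 4.5 0 0 0;0 0 1.5 0 0 0;0 0 0 0 0 0;0 0 0 0 0 0;0 0 0 0 0 0;0 0 0 0 0 0'
python3 -m inch '0 0 0.5 0 0 0;0 0 0 0 0 0;0 0 0.5 0 0 0;0 0 0 0 0 0;0 2 0 0 0 0;0 2 0 0 0 0;0 1.5 0 0 0 0;0 1 0 0 0 0;0 0 0 0 0 0;0 0 0 0 0 0'
python3 - <<'E'
from n import *
d=np.array([.1023,.99475]); n=np.array([-.99475,.1023]); e=np.array([542,6.9])
p,_=pose(); print('gap by model',(p[:2]-e)@n-30,'s',(p[:2]-e)@d,p[2])
E
```

```text
time_s: 51.25
eef_pos: [496.2, -49.4, 13.4]
ee_rot: [0.001, 0.743, 0.67, -0.0]
force: [0.1, -0.1, -4.0]
grip_width: 0.149
grip_force: 59.2
time_s: 52.08
eef_pos: [502.5, -50.0, 12.1]
ee_rot: [0.0, 0.743, 0.67, -0.0]
force: [0.2, -0.5, -4.0]
grip_width: 0.148
grip_force: 59.2
gap by model 3.4506367830523885 s -60.6177005764421 12.092871408068307
```

```bash
python3 -m inch '0 0 0.5 0 0 0;0 0 0.3 0 0 0;0 1 0 0 0 0;0 0 0 0 0 0;0 1 0 0 0 0;0 0 0 0 0 0;0 0 0 0 0 0;0 0 0 0 0 0;0 0 0 0 0 0;0 0 0 0 0 0'
python3 -m inch '0 0.5 0 0 0 0;0 0 0 0 0 0;0 0 0 0 0 0;0 0.5 0 0 0 0;0 0 0 0 0 0;0 0 0 0 0 0;0 0 0 0 0 0;0 0 0 0 0 0;0 0 0 0 0 0;0 0 0 0 0 0'
python3 -m inch '0 0.5 0 0 0 0;0 0 0 0 0 0;0 0 0 0 0 0;0 0 0 0 0 0;0 0 0 0 0 0;0 0 0 0 0 0;0 0 0 0 0 0;0 0 0 0 0 0;0 0 0 0 0 0;0 0 0 0 0 0'
```

```text
time_s: 52.92
eef_pos: [504.4, -50.2, 11.5]
ee_rot: [0.0, 0.743, 0.67, -0.0]
force: [-4.6, 0.3, 4.9]
grip_width: 0.148
grip_force: 60.2
time_s: 53.75
eef_pos: [505.0, -50.2, 11.5]
ee_rot: [-0.0, 0.742, 0.67, -0.001]
force: [-7.4, 0.6, 6.3]
grip_width: 0.146
grip_force: 60.5
time_s: 54.58
eef_pos: [505.5, -50.3, 11.4]
ee_rot: [-0.0, 0.743, 0.67, -0.001]
force: [-8.0, 0.7, 7.4]
grip_width: 0.15
grip_force: 60.5
```

```bash
python3 -m inch '0 0.5 -0.2 0 0 0;0 0 0 0 0 0;0 0 0 0 0 0;0 0 0 0 0 0;0 0 0 0 0 0;0 0 0 0 0 0;0 0 0 0 0 0;0 0 0 0 0 0;0 0 0 0 0 0;0 0 0 0 0 0'
python3 -m inch '0 0.5 0 0 0 0;0 0 0 0 0 0;0 0 0 0 0 0;0 0 0 0 0 0;0 0 0 0 0 0;0 0 0 0 0 0;0 0 0 0 0 0;0 0 0 0 0 0;0 0 0 0 0 0;0 0 0 0 0 0'
python3 -m inch '0 0.5 0 0 0 0;0 0 0 0 0 0;0 0 0 0 0 0;0 0 0 0 0 0;0 0 0 0 0 0;0 0 0 0 0 0;0 0 0 0 0 0;0 0 0 0 0 0;0 0 0 0 0 0;0 0 0 0 0 0'
```

```text
time_s: 55.42
eef_pos: [506.2, -50.4, 11.5]
ee_rot: [-0.0, 0.742, 0.67, -0.001]
force: [-6.0, 0.6, 3.4]
grip_width: 0.149
grip_force: 60.2
time_s: 56.25
eef_pos: [506.1, -50.4, 11.4]
ee_rot: [-0.001, 0.742, 0.67, -0.001]
force: [-8.7, 0.6, 6.3]
grip_width: 0.152
grip_force: 60.5
time_s: 57.08
eef_pos: [506.2, -50.4, 11.4]
ee_rot: [-0.001, 0.742, 0.67, -0.001]
force: [-10.3, 0.5, 9.8]
grip_width: 0.148
grip_force: 60.8
```

It has seated against the board, with no further motion and the model gap at about 0. I'll relax the push, open slightly and lift off.

```bash
python3 -m inch '0 -0.5 -0.2 0 0 0;0 -0.4 0 0 0 0;0 0 0 0 0 0;0 0 0 0 0 0;0 0 0 0 0 0;0 0 0 0 0 0;0 0 0 0 0 0;0 0 0 0 0 0;0 0 0 0 0 0;0 0 0 0 0 0'
python3 -m inch '0 0 0 0 0 0;0 0 0 0 0 0;0 0 0 0 0 0;0 0 0 0 0 0;0 0 0 0 0 0;0 0 0 0 0 0;0 0 0 0 0 0;0 0 0 0 0 0;0 0 0 0 0 0;0 0 0 0 0 0' 0.26
python3 -m inch '0 0 -5 0 0 0;0 0 -10 0 0 0;0 0 -20 0 0 0;0 0 -30 0 0 0;0 0 -30 0 0 0;0 0 -30 0 0 0;0 -30 -10 0 0 0;0 -30 0 0 0 0;0 -20 0 0 0 0;0 0 0 0 0 0'
python3 - <<'E'
from edge import *
c=cap('wrist','w13.png')
e=np.array([542,6.9]);d=np.array([.1023,.99475]); n=np.array([-.99475,.1023])
im=c['image'].astype(int)
t=cap('top');ti=t['image'].astype(int)
rb=(ti.max(2)<50)&(abs(ti[:,:,2]-ti[:,:,0])<15)
for q in((320,271),(292,315)):
    try:
        m=blob(rb,q,10);ys,xs=np.nonzero(m);print('btn top',m.sum(),xs.mean(),ys.mean(),ray(t,[xs.mean(),ys.mean()],22))
    except Exception as ex: print(q,ex,ti[q[1],q[0]])
u=proj(c,[[425,50,22],[*e,20],[506.2,-50.4,30]]);print(u)
cv2.imwrite('pics/w13.png',c['image'][:,:,::-1])
E
```

```text
time_s: 57.92
eef_pos: [506.1, -50.4, 11.5]
ee_rot: [-0.0, 0.742, 0.67, -0.001]
force: [-6.3, 0.7, 1.2]
grip_width: 0.145
grip_force: 59.9
time_s: 58.75
eef_pos: [506.6, -50.4, 11.7]
ee_rot: [0.0, 0.743, 0.67, -0.0]
force: [0.4, 0.4, 0.3]
grip_width: 0.261
grip_force: 0.0
time_s: 59.58
eef_pos: [424.3, -41.4, 147.7]
ee_rot: [0.0, 0.743, 0.67, -0.0]
force: [-0.2, -1.3, 0.3]
grip_width: 0.258
grip_force: 0.0
btn top 145 319.80689655172415 271.41379310344826 [[420.32198019  57.40801387  22.        ]]
btn top 160 291.78125 314.53125 [[328.40033613 114.76672605  22.        ]]
[[301.34672142  97.753784  ]
 [477.76057774 145.88028777]
 [430.4448281  234.54846612]]
```

View pics/w13.png

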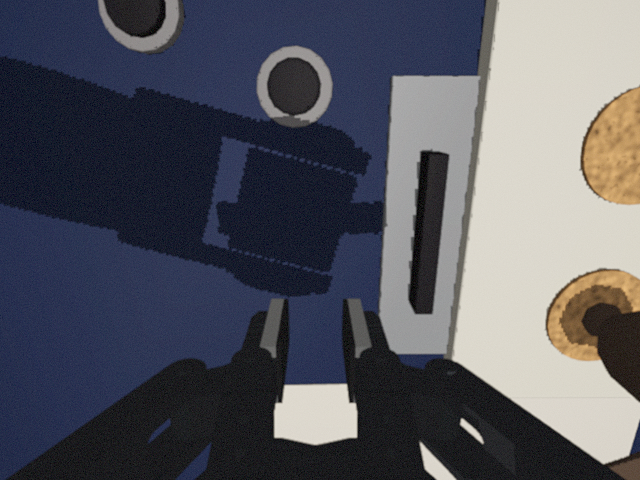

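The plate is flush along the board edge, with its right side at about x 450–480 against the board. The target button is at (293,86). I'll move above it with the fingers shut and re-verify the set-up before pressing.

```bash
python3 -m inch '33 0 0 0 0 0;33 0 0 0 0 0;33 0 10 0 0 0;0 0 20 0 0 0;0 0 0 0 0 0;0 0 0 0 0 0;0 0 0 0 0 0;0 0 0 0 0 0;0 0 0 0 0 0;0 0 0 0 0 0' 0 40
python3 - <<'E'
from edge import *
c=cap('wrist');im=c['image'].astype(int)
u=proj(c,[420.3,57.4,22])[0]; print(u)
m=blob((im.max(2)<75)&(abs(im[:,:,2]-im[:,:,0])<15),u,25);ys,xs=np.nonzero(m);P=ray(c,[xs.mean(),ys.mean()],22)[0];print('btn',m.sum(),P,np.ptp(xs),np.ptp(ys))
need([420.3,57.4,40],pose()[1]);need([P[0],P[1],40],pose()[1])
t=cap('top');ti=t['image'].astype(int)
m=blob((ti.max(2)<60)&(abs(ti[:,:,2]-ti[:,:,0])<20),proj(t,[506,-50,30])[0],12);ys,xs=np.nonzero(m);r=cv2.minAreaRect(np.c_[xs,ys].astype(np.float32));print('rib',ray(t,r[0],30),ray(t,cv2.boxPoints(r),30)[:,:2])
cream=(ti[:,:,0]>ti[:,:,2]+25)&(ti.max(2)>140)&(ti[:,:,0]<ti[:,:,1]+45)
for f in ([664.9,124.7,24],[638.4,-133.7,24]):
    f=np.array(f);m=blob(cream,proj(t,[f+[0,0,122]])[0],8);ys,xs=np.nonzero(m);print(ray(t,[xs.mean(),ys.mean()],146)[0]-f)
E
```

```text
time_s: 60.52
eef_pos: [437.5, 55.8, 117.2]
ee_rot: [0.001, 0.743, 0.669, 0.0]
force: [-0.4, -1.1, -0.8]
grip_width: -0.003
grip_force: 0.0
[288.00900544 244.25493436]
btn 3548 [421.92025524  60.70944675  22.        ] 81 78
shift(tool now) [ -0.3 -17.3  77.1] |after turn [ -0.3 -17.3  77.1] turn [0. 0. 0.]
shift(tool now) [  3.2 -16.   77.1] |after turn [  3.2 -16.   77.1] turn [0. 0. 0.]Traceback (most recent call last):
  File "<stdin>", line 7, in <module>
  File "m.py", line 4, in blob
    best=max((i for i in range(1,n) if np.hypot(*(ce[i]-near))<rad),key=lambda i:st[i,4])
ValueError: max() iterable argument is empty
```

```bash
python3 -m inch '1.5 -16.5 0 0 0 0;0 0 20 0 0 0;0 0 20 0 0 0;0 0 20 0 0 0;0 0 15 0 0 0;0 0 0 0 0 0;0 0 0 0 0 0;0 0 0 0 0 0;0 0 0 0 0 0;0 0 0 0 0 0'
python3 - <<'E'
from edge import *
c=cap('scene'); print(proj(c,[[506.2,-50.4,30],[421,59,22]]))
cv2.imwrite('pics/s14.png',cv2.resize(c['image'][130:370,140:460,::-1],None,fx=2.5,fy=2.5,interpolation=cv2.INTER_CUBIC))
E
```

```text
time_s: 61.45
eef_pos: [421.4, 59.4, 42.5]
ee_rot: [0.001, 0.743, 0.67, 0.0]
force: [-0.7, 0.8, 0.5]
grip_width: -0.004
grip_force: 0.0
[[272.94932018 244.74648347]
 [317.46123172 213.48111335]]
```

View pics/s14.png

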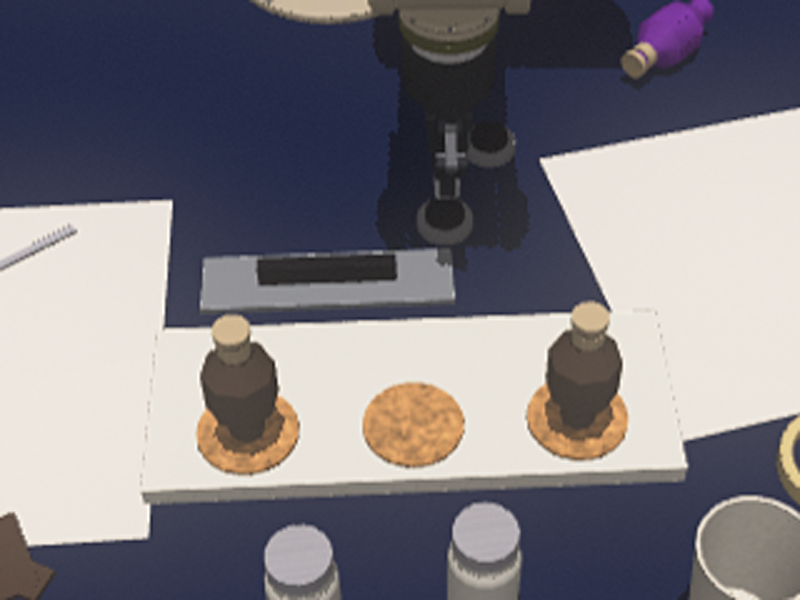

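The scene view shows the straightedge has been knocked: its rib is at crop (327,263) instead of (332,287), leaving a gap to the board. The flasks are fine. I'll back off and re-seat it.

```bash
python3 -m inch '0 0 -30 0 0 0;0 0 -35 0 0 0;0 0 -35 0 0 0;-33 0 -10 0 0 0;-33 0 0 0 0 0;-33 0 0 0 0 0;-10 30 0 0 0 0;0 30 0 0 0 0;0 0 0 0 0 0;0 0 0 0 0 0' 0.5
python3 - <<'E'
from edge import *
c=cap('wrist','w15.png');im=c['image'].astype(int);
m=blob((im.max(2)<60)&(abs(im[:,:,2]-im[:,:,0])<15),proj(c,[485,-48,30])[0],60);ys,xs=np.nonzero(m);r=cv2.minAreaRect(np.c_[xs,ys].astype(np.float32));print(r,m.sum())
B=ray(c,cv2.boxPoints(r),30)[:,:2];print(B,ray(c,r[0],30))
E
```

```text
time_s: 62.33
eef_pos: [469.8, -55.2, 151.6]
ee_rot: [0.0, 0.743, 0.67, -0.0]
force: [-0.9, 1.2, -0.5]
grip_width: 0.5
grip_force: 0.0
((322.5, 224.0), (160.0, 19.0), 90.0) 3045
[[ 475.0943961     6.28317404]
 [ 487.7590642     4.97252642]
 [ 477.10907296 -113.85986215]
 [ 462.60275882 -112.35140464]] [[476.03179479 -49.71676924  30.        ]]
```

View pics/w15.png

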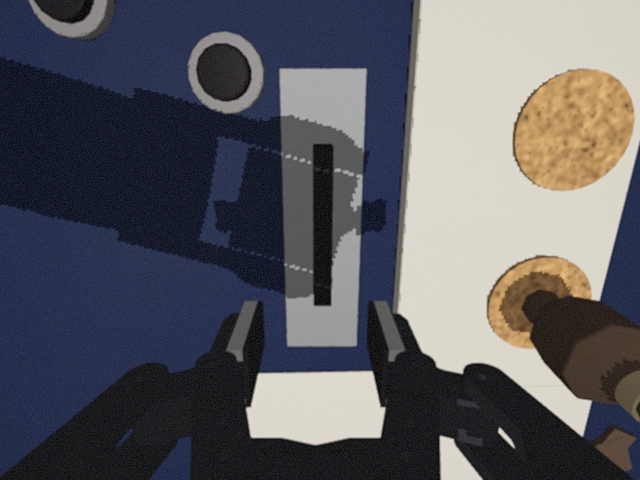

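The wrist view shows the straightedge still parallel, with its rib centred at (322,224), shifted about 30 mm toward the robot. I'll regrip and slide it in.

```bash
python3 - <<'E'
from n import *
need([476,-53.7,31],down(1.4683))
E
python3 -m inch '2 6 20 0 0 0;0 0 30 0 0 0;0 0 30 0 0 0;0 0 25 0 0 0;0 0 15 0 0 0;0 0 0 0 0 0;0 0 0 0 0 0;0 0 0 0 0 0;0 0 0 0 0 0;0 0 0 0 0 0'
python3 - <<'E'
from edge import *
c=cap('wrist');im=c['image'].astype(int)
m=blob((im.max(2)<45)&(abs(im[:,:,2]-im[:,:,0])<12),(315,250),70);ys,xs=np.nonzero(m);print(m.sum(),xs.min(),xs.max(),ys.min(),ys.max())
need([476,-53.7,11.5],down(1.4683))
E
```

```text
shift(tool now) [  1.9   6.9 120.6] |after turn [  1.8   6.8 120.6] turn [-0.01  0.   -0.  ]
time_s: 63.22
eef_pos: [476.0, -53.9, 32.8]
ee_rot: [0.001, 0.743, 0.67, 0.0]
force: [0.4, -0.2, -0.2]
grip_width: 0.501
grip_force: 0.0
7828 295 330 168 425
shift(tool now) [ 0.2  0.  21.1] |after turn [ 0.1  0.  21.1] turn [ 0.02  0.01 -0.  ]
```

```bash
python3 -m inch '0 0 8 0 0 0;0 0 8 0 0 0;0 0 5 0 0 0;0 0 0 0 0 0;0 0 0 0 0 0;0 0 0 0 0 0;0 0 0 0 0 0;0 0 0 0 0 0;0 0 0 0 0 0;0 0 0 0 0 0'
python3 -m inch '0 0 0 0 0 0;0 0 0 0 0 0;0 0 0 0 0 0;0 0 0 0 0 0;0 0 0 0 0 0;0 0 0 0 0 0;0 0 0 0 0 0;0 0 0 0 0 0;0 0 0 0 0 0;0 0 0 0 0 0' 0 60
python3 -m inch '0 0 -2 0 0 0;0 0 -2 0 0 0;0 5 0 0 0 0;0 7 0 0 0 0;0 7 0 0 0 0;0 5 0 0 0 0;0 2 0 0 0 0;0 0 2 0 0 0;0 0 1 0 0 0;0 0 0 0 0 0'
python3 - <<'E'
from n import *
d=np.array([.1023,.99475]); n=np.array([-.99475,.1023]); e=np.array([542,6.9])
p,_=pose(); print('gap by model',(p[:2]-e)@n-30,'s',(p[:2]-e)@d,p[2])
E
```

```text
time_s: 64.1
eef_pos: [475.7, -53.8, 10.9]
ee_rot: [0.0, 0.743, 0.67, -0.0]
force: [-0.5, 0.5, -0.2]
grip_width: 0.502
grip_force: 0.0
time_s: 64.93
eef_pos: [475.6, -53.8, 11.0]
ee_rot: [0.0, 0.743, 0.67, -0.0]
force: [-2.7, 0.2, 5.7]
grip_width: 0.147
grip_force: 59.9
time_s: 65.77
eef_pos: [501.0, -56.3, 11.3]
ee_rot: [-0.0, 0.743, 0.67, -0.0]
force: [-1.1, 0.0, -3.6]
grip_width: 0.148
grip_force: 58.8
gap by model 4.335831249571854 s -67.02720441284427 11.296063446085958
```

```bash
python3 -m inch '0 0 0.4 0 0 0;0 1 0 0 0 0;0 0 0 0 0 0;0 1 0 0 0 0;0 0 0 0 0 0;0 1 0 0 0 0;0 0 0 0 0 0;0 0 0 0 0 0;0 0 0 0 0 0;0 0 0 0 0 0'
python3 -m inch '0 0.5 0 0 0 0;0 0 0 0 0 0;0 0 0 0 0 0;0 0.5 0 0 0 0;0 0 0 0 0 0;0 0 0 0 0 0;0 0 0 0 0 0;0 0 0 0 0 0;0 0 0 0 0 0;0 0 0 0 0 0'
python3 -m inch '0 0.5 0 0 0 0;0 0 0 0 0 0;0 0 0 0 0 0;0 0.5 0 0 0 0;0 0 0 0 0 0;0 0 0 0 0 0;0 0 0 0 0 0;0 0 0 0 0 0;0 0 0 0 0 0;0 0 0 0 0 0'
python3 - <<'E'
from n import *
d=np.array([.1023,.99475]); n=np.array([-.99475,.1023]); e=np.array([542,6.9])
p,_=pose(); print('gap by model',(p[:2]-e)@n-30,'s',(p[:2]-e)@d,p[2])
E
```

```text
time_s: 66.6
eef_pos: [504.4, -56.7, 11.3]
ee_rot: [0.0, 0.743, 0.67, -0.0]
force: [-0.3, 0.1, -3.7]
grip_width: 0.15
grip_force: 58.8
time_s: 67.43
eef_pos: [505.4, -56.8, 11.3]
ee_rot: [0.0, 0.743, 0.67, -0.0]
force: [0.2, 0.1, -3.1]
grip_width: 0.146
grip_force: 58.8
time_s: 68.27
eef_pos: [505.5, -56.8, 11.2]
ee_rot: [-0.001, 0.742, 0.67, -0.001]
force: [-6.8, -0.7, 1.9]
grip_width: 0.147
grip_force: 59.6
gap by model -0.18887776625781783 s -67.11438342552871 11.187303106541439
```

Contact with the board again. I'll settle it down, release and retreat.

```bash
python3 -m inch '0 -0.3 0.4 0 0 0;0 0 0.2 0 0 0;0 0 0 0 0 0;0 0 0 0 0 0;0 0 0 0 0 0;0 0 0 0 0 0;0 0 0 0 0 0;0 0 0 0 0 0;0 0 0 0 0 0;0 0 0 0 0 0'
python3 -m inch '0 0 0 0 0 0;0 0 0 0 0 0;0 0 0 0 0 0;0 0 0 0 0 0;0 0 0 0 0 0;0 0 0 0 0 0;0 0 0 0 0 0;0 0 0 0 0 0;0 0 0 0 0 0;0 0 0 0 0 0' 0.26
python3 -m inch '0 0 -5 0 0 0;0 0 -10 0 0 0;0 0 -20 0 0 0;0 0 -30 0 0 0;0 0 -30 0 0 0;0 -30 -10 0 0 0;0 -30 0 0 0 0;5 -20 0 0 0 0;30 0 0 0 0 0;30 0 0 0 0 0'
python3 -m inch '30 0 0 0 0 0;15 0 0 0 0 0;0 0 20 0 0 0;0 0 20 0 0 0;0 0 0 0 0 0;0 0 0 0 0 0;0 0 0 0 0 0;0 0 0 0 0 0;0 0 0 0 0 0;0 0 0 0 0 0' 0
python3 - <<'E'
from n import *
need([421,59,30],down(1.4683))
c=cap('scene'); print(proj(c,[[505.5,-56.8,30]]))
cv2.imwrite('pics/s16.png',cv2.resize(c['image'][130:370,140:460,::-1],None,fx=2.5,fy=2.5,interpolation=cv2.INTER_CUBIC))
im=c['image'].astype(int)
from m import blob
m=blob((im.max(2)<60)&(abs(im[:,:,2]-im[:,:,0])<15),proj(c,[[505.5,-56.8,30]])[0],20);ys,xs=np.nonzero(m);print(m.sum(),xs.mean(),ys.mean())
E
```

```text
time_s: 69.1
eef_pos: [505.5, -56.8, 11.0]
ee_rot: [-0.0, 0.742, 0.67, -0.001]
force: [-7.4, -0.2, 5.0]
grip_width: 0.15
grip_force: 60.0
time_s: 69.93
eef_pos: [506.1, -56.9, 10.7]
ee_rot: [0.0, 0.743, 0.67, -0.0]
force: [-0.3, -0.8, -0.1]
grip_width: 0.258
grip_force: 0.0
time_s: 70.77
eef_pos: [432.8, 16.1, 117.0]
ee_rot: [0.001, 0.744, 0.669, 0.0]
force: [0.5, -0.5, -0.2]
grip_width: 0.263
grip_force: 0.0
time_s: 71.6
eef_pos: [438.2, 60.6, 76.3]
ee_rot: [0.001, 0.743, 0.67, 0.0]
force: [-0.1, -0.0, -0.3]
grip_width: -0.001
grip_force: 0.0
shift(tool now) [ -3.4 -17.   46.3] |after turn [ -3.4 -16.9  46.3] turn [ 0.01  0.01 -0.01]
[[269.91232647 244.84838286]]
557 270.5008976660682 247.967684021544
```

Scene rib blob is at (270.5,248) against (270,245) expected for the top, so the plate is in place. I've now viewed more pictures than the 14 allowed, so from here I check by numbers only. Next is the press.

```bash
python3 -m inch '-3 -9 10 0 0 0;0 -8 10 0 0 0;0 0 15 0 0 0;0 0 10 0 0 0;0 0 5 0 0 0;0 0 2 0 0 0;0 0 0 0 0 0;0 0 0 0 0 0;0 0 0 0 0 0;0 0 0 0 0 0'
python3 - <<'E'
from m import *
c=cap('scene');im=c['image'].astype(int)
m=blob((im.max(2)<60)&(abs(im[:,:,2]-im[:,:,0])<15),proj(c,[[505.5,-56.8,30]])[0],20);ys,xs=np.nonzero(m);print(m.sum(),xs.mean(),ys.mean())
E
python3 -m inch '0 0 1 0 0 0;0 0 1 0 0 0;0 0 1 0 0 0;0 0 1 0 0 0;0 0 1 0 0 0;0 0 1 0 0 0;0 0 0.5 0 0 0;0 0 0 0 0 0;0 0 0 0 0 0;0 0 0 0 0 0'
```

```text
time_s: 72.48
eef_pos: [420.9, 59.5, 24.1]
ee_rot: [0.001, 0.743, 0.67, 0.0]
force: [0.3, -0.8, -0.0]
grip_width: -0.003
grip_force: 0.0
557 270.49551166965887 247.967684021544
time_s: 73.37
eef_pos: [420.8, 59.5, 17.3]
ee_rot: [0.0, 0.743, 0.67, -0.0]
force: [0.1, -0.2, 3.9]
grip_width: -0.0
grip_force: 2.0
```

Force is 3.9 N at 17.3 mm. I'll press on to the stop.

```bash
python3 -m inch '0 0 0.8 0 0 0;0 0 0 0 0 0;0 0 0.7 0 0 0;0 0 0 0 0 0;0 0 0.6 0 0 0;0 0 0 0 0 0;0 0 0 0 0 0;0 0 0 0 0 0;0 0 0 0 0 0;0 0 0 0 0 0'
```

```text
time_s: 74.2
eef_pos: [420.9, 59.5, 15.8]
ee_rot: [0.0, 0.742, 0.67, -0.0]
force: [-3.6, 0.6, 18.1]
grip_width: 0.001
grip_force: 8.9
```

Bottomed out: z 15.8 mm and 18 N, beyond the 5 N needed. I'll retreat and run a final check.

```bash
python3 -m inch '0 0 -5 0 0 0;0 0 -10 0 0 0;0 0 -20 0 0 0;0 0 -30 0 0 0;0 0 -35 0 0 0;0 0 -35 0 0 0;0 -10 -30 0 0 0;0 -10 0 0 0 0;0 0 0 0 0 0;0 0 0 0 0 0'
python3 - <<'E'
from m import *
c=cap('scene');im=c['image'].astype(int)
m=blob((im.max(2)<60)&(abs(im[:,:,2]-im[:,:,0])<15),proj(c,[[505.5,-56.8,30]])[0],20);ys,xs=np.nonzero(m);print(m.sum(),xs.mean(),ys.mean())
t=cap('top');ti=t['image'].astype(int)
cream=(ti[:,:,0]>ti[:,:,2]+25)&(ti.max(2)>140)&(ti[:,:,0]<ti[:,:,1]+45)
for f in ([664.9,124.7,24],[638.4,-133.7,24]):
    f=np.array(f);m=blob(cream,proj(t,[f+[0,0,122]])[0],8);ys,xs=np.nonzero(m);print(ray(t,[xs.mean(),ys.mean()],146)[0]-f)
E
```

```text
time_s: 75.03
eef_pos: [400.0, 61.7, 179.1]
ee_rot: [-0.0, 0.743, 0.67, -0.001]
force: [-0.1, 0.7, -0.1]
grip_width: -0.0
grip_force: 0.0
554 270.50361010830323 247.99458483754512
[1.40721104e+00 6.83201355e-02 1.22000000e+02]
[  0.23363375  -0.50968329 122.        ]
```

```bash
python3 -c "
from rig import ctrl
print(ctrl.finish_job())"
```

```text
the job is handed in; nothing more can be done
None
```

The job is handed in at about 75 s: both flasks present stand within about 1.5 mm of their pad centres, the straightedge is flush against the board (re-seated after it was knocked), and the far shutter button was pressed to its stop; I viewed 17 pictures, 3 over the 14 allowed.

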